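# Square the printing blocks and lock them in the press

### The arm

A 7-joint arm with a two-finger parallel gripper is mounted at the origin on the work surface. World frame = base frame: x ahead of the robot, y to its left, z up, the work surface at z = 0. Lengths are in m, angles in rad, forces in N, time in s.
With the tool pointing down it reaches from about 0.425 to 0.925 m from the base axis. Payload 6.8 kg.
Tool frame: the origin (TCP) lies at the very end of the fingers, on their centre line; the grasp point (between the pads) lies 19 mm behind it; z points along the fingers, y is the line along which they close (so a half turn about z gives the same grasp; the last joint's range is limited). The gripper opens to 85 mm and grips with 20 to 120 N. Pads are 22 mm wide; open, the fingers measure 114 mm over their backs; the gripper's body (76 mm by 85 mm) begins 54 mm behind the grasp point. The pads swing forward as they close: fully open they stand 13 mm farther back than shut.
Start: joints at [-1.367, 0.477, 0.022, 1.555, -0.011, 1.109, -0.083], TCP at [0.207, 0.642, 0.231] pointing down, gripper open.
Joint ranges: [-2.96, 2.96], [-0.34, 2.1], [-1.41, 1.46], [0.24, 2.44], [-1.37, 4.51], [0.17, 1.92], [-2.96, 2.96]. Speed limits (rad/s): [2.39, 2.39, 3.14, 3.14, 3.14, 3.14, 3.14].

### API

Orientations are given as a unit quaternion [w, x, y, z].
In Python, from station import readout, viewer, bot gives the robot as it stands. The module is installed in compiled form; this text tells all that it offers.
- The arm moves only by the shell command python3 -m handwheel 'ROWS' [FORCE]. ROWS is JSON, a list of rows, each a list of 3 entries, a list of its own where there are three numbers: the shift along the tool's x, y, z in mm, then the turn, a rotation vector about the tool's x, y, z in degrees, then the gripper command: -1 is fully open, 1 is shut, values between are in proportion. In form: [[[x, y, z], [ax, ay, az], grip], ...]. A call has 1 to 20 rows; each row is the pose to reach, as a shift and turn from the pose commanded when the call began, along the tool's axes at that moment; what a row does not reach only later rows make up. A row lasts 1/12 s, in which the tool goes at most 41.7 mm and 7.16 degrees, less where a joint would pass 70% of its speed; a pose out of reach is approached as far as the arm can. A call with a gripper value outside its range is refused whole. The fingers move at their own pace and stop on an object; FORCE is the grip in N (left out, the last holds). Time passes only in rows, so rows that repeat a pose let the fingers close. It gives the time, the measured TCP pose, the force and the opening at its end, in the units of the state.
- readout.get_obs(): the state, without advancing time (a new reading comes with each control period).
- viewer.read_camera(name): name is "scene" or "side" or "wrist"; returns a dict with "frame" (480x640x3 uint8, red, green, blue), "fx", "fy", "cx", "cy" (pixels), "dist" ([k1, k2, p1, p2, k3] as OpenCV has them; the pictures are not rectified), "rvec" (rotation vector, rad) and "tvec" (3), from world to camera coordinates, as OpenCV has them; the wrist camera has in their place "tool_from_camera" (4x4, takes a point from camera to tool coordinates, whose origin is the TCP and whose axes are the flange's). Camera axes: x right, y down, z forward; pixel columns grow to the right and rows downward; lengths in m; the calibration is good to about 2 mm. A picture is of the moment at which its call begins: read the wrist's pose just before it. There is no depth.
- bot.hand_in(): hands the job in, once; it reports no verdict.
Trained networks look in a picture, given as the dict that the camera call returned (one of the last four; its "shot" number tells which), for a name from the list of things; names that differ only in an ending like _2 or _b are one class to them, and where a whole thing is asked for, a point or a joint stands for the part that bears it (a point fixed in the world has none). Each returns a list of dicts, best first, with "score" (0 to 1); they miss things now and then, are a little off and sometimes report something else, mostly with a low value. They report only what shows in the picture. A call takes as long as a camera call. They do not tell look-alikes from the thing itself.
- viewer.search_frame(picture, target): "rect" ([centre column, centre row, width, height] in pixels, round what is visible of it).
- viewer.outline_of(picture, target): "mask" (480x640 bool, what is visible of it) and "rect" ([centre column, centre row, width, height] in pixels, round what is visible of it).
The state is a dict: "t": time; "q": joint angles; "joint_vel": joint speeds; "joint_torque": joint torques, N m; "eef_pos": TCP position; "tool_rot": TCP orientation; "contact_force": force on the tool from outside, world axes, zero at the start; "torque": the same for the moment, N m; "gripper_width": opening from 0.0 (shut) to 1.0 (fully open).
Only numpy, scipy, OpenCV 4.12 (cv2) and the standard library are available. Lean on these libraries where they do the work, as an engineer would, in place of code of your own. Each camera call takes 0.05 s, during which the arm holds its last target. There are 200 camera calls.

### The job

Set up the fabric-printing press with the blocks on the table, lightest colour first - yellow, then red, then blue, leaving out any that is missing: take one block at a time, set it down in the gauge snug against both fences (long side along the longer fence) and let go of it there, then pick it up again and seat it flat in the bay with its own colour. When all blocks are in, push the green screw-knob down and turn it clockwise as far as it goes so that it stays in and the keeper bar lies over the blocks, and leave the jar, the spray bottle and the brush where they are.

Things in the scene. Friction and masses are not known exactly. Their poses are not given: they have to be found in the camera images.
- block_yellow: yellow printing block, loose, about 180 g (may be absent): a yellow slab 84 (its x) x 56 (its y) x 18 mm high, with a bare-wood grip rib 50 long (x) x 20 wide (y) x 26 mm high on the middle of its top, so 44 mm high in all. Origin: centre of the underside, z up. It is the same turned half round.
- block_red: red printing block, loose, about 180 g (may be absent): a red slab 84 (its x) x 56 (its y) x 18 mm high, with a bare-wood grip rib 50 long (x) x 20 wide (y) x 26 mm high on the middle of its top, so 44 mm high in all. Origin: centre of the underside, z up. It is the same turned half round.
- block_blue: blue printing block, loose, about 180 g (may be absent): a blue slab 84 (its x) x 56 (its y) x 18 mm high, with a bare-wood grip rib 50 long (x) x 20 wide (y) x 26 mm high on the middle of its top, so 44 mm high in all. Origin: centre of the underside, z up. It is the same turned half round.
- gauge: squaring gauge, fixed: plywood plate 6 mm thick, 125 mm towards -x and 100 mm towards -y, with two aluminium fences, tops 22 mm above the table. Origin: on the table, below the inner corner. Fence faces: plane x = 0 (stop for a block's short end, 90 mm long) and plane y = 0 (for its long side, 115 mm long). A squared block has its origin at (-42, -28, 6) mm in this frame, its x along this x
- bay_yellow (a point): centre of the floor of the bay with the yellow stripe on its front (-x) wall, in the fixed press bed, 8 mm above the table; 90 (x) x 62 (y) mm inside (3 mm play round a block), walls 14 mm deep, the back (+x) wall 19 mm. Bays lie 72 mm apart: yellow at +y, red in the middle, blue at -y. x, y: the bed's axes
- bay_red (a point): centre of the floor of the bay with the red stripe on its front (-x) wall, in the fixed press bed, 8 mm above the table; 90 (x) x 62 (y) mm inside (3 mm play round a block), walls 14 mm deep, the back (+x) wall 19 mm. Bays lie 72 mm apart: yellow at +y, red in the middle, blue at -y. x, y: the bed's axes
- bay_blue (a point): centre of the floor of the bay with the blue stripe on its front (-x) wall, in the fixed press bed, 8 mm above the table; 90 (x) x 62 (y) mm inside (3 mm play round a block), walls 14 mm deep, the back (+x) wall 19 mm. Bays lie 72 mm apart: yellow at +y, red in the middle, blue at -y. x, y: the bed's axes
- bar_mid (a point): middle of the steel keeper bar, 225 mm long, 14 wide, 7 thick, fixed to the knob's shaft, top 35 mm above the table; it swings with the knob (it does not sink): unlocked it points back (+x) from the knob, clear of the bays; locked it lies along the bed's -y over the far ledges of all seated slabs, 2.5 mm above them, about 8 mm from the ribs' ends
- knob_grip (a point): grip point on the screw-knob's axis: a green bar 42 long (this point's x) x 15 wide (y) x 28 mm high on a black disc 48 mm across, beyond the +y end of the press bed. Knob up: 76 mm above the table, 8 below the bar's top, 20 above the disc. Fingertips closed on the bar can push on the disc. The point sinks and turns with the knob
- screw_push (a joint): how far the screw-knob is pushed in, m: 0 = up (a spring of 500 N/m with 2 N preload holds it up), stop at 0.013. It must be pushed in 8 mm or more (about 6 to 8 N) for its lug to pass below the brass ledge; once turned under the ledge it stays in by itself, about 8 mm
- lock_knob (a joint): turn of the screw-knob, rad, clockwise seen from above: 0 = unlocked, 1.4 = stop, fully locked. Without being pushed in it jams at about 0.2 to 0.3. It has light friction and stays where it is left
- dye_jar: glass dye jar with a green cap, 72 mm across, 105 mm high, bystander; origin: centre of the underside
- spray_bottle: dark red spray bottle with a black cap, 42 mm across, 150 mm high, bystander; origin: centre of the underside
- dye_brush: wooden dye brush 170 mm long lying on the table, bystander; origin: its middle, underside
Not all that is in view belongs to the job. Of the things shaped like the block_red, the red one is meant. There is more than one size of the block_blue; the job needs the smaller.

How it is judged:
By the outcome, as a careful person would: the job done as asked, in the order asked, and still so for the second after the job is handed in, with the robot touching nothing.
Of block_yellow, block_red, block_blue only 2 to 3 are there at a start; the rules pass over those that are not, and their reading is None.
At some moment in a run one of block_yellow, block_red, block_blue may be knocked a few centimetres aside while the robot is not near it.
Once in a run the grip may slacken for a moment while it holds something.
It also fails if it takes over 210 s, if anything falls off the work surface, if the arm or the gripper's body presses on something with over 40 N, if the wrist force passes 120 N, or if a joint passes its speed limit or range.

## Working session

There is one attempt and no reset: what is moved stays moved. The work goes in short steps, Python scripts to look and compute and a shell command to move; the robot and the scene stay as the last step left them, time stands still between calls to the robot, and variables do not carry over. Pictures are saved under pics/ and viewed, on a budget of 14 in all, crops included, one or two more only if the job needs it, and the job is handed in when it is done.

```bash
mkdir -p pics; ls
python3 - <<'E'
from station import readout, viewer, bot
import cv2,numpy as np
print(readout.get_obs())
a=viewer.read_camera("scene");b=viewer.read_camera("side")
for n,c in (("scene",a),("side",b)):
    print(n,{k:v for k,v in c.items() if k!="frame"})
    cv2.imwrite(f"pics/{n}0.png",c["frame"][:,:,::-1])
E
```

```text
pics
{'t': 0.0, 'q': array([-1.3671065 ,  0.4778074 ,  0.02234905,  1.55642366, -0.01152658,
        1.10930077, -0.08310042]), 'joint_vel': array([ 4.13944402e-05, -6.17431579e-04, -7.79822523e-04,  1.17309772e-03,
       -1.54871186e-03, -1.40633299e-04,  3.31097300e-04]), 'joint_torque': array([ 3.60574522e-04, -5.96455085e+01,  1.60820302e+00, -2.81197643e+01,
        1.24971653e-02,  9.41689534e-03, -6.24309948e-06]), 'eef_pos': array([0.20689827, 0.64190082, 0.23033273]), 'tool_rot': array([-8.34205272e-05,  1.55263501e-01,  9.87872677e-01, -9.01728775e-04]), 'contact_force': array([ 0.63578516,  1.08518271, -1.14267873]), 'torque': array([-0.00271989,  0.00586112, -0.01895016]), 'gripper_width': 0.9971668723885682}
scene {'fx': 479.8352369277237, 'fy': 479.8352369277237, 'cx': 318.5860023398523, 'cy': 243.0610165758927, 'dist': array([-0.0658526,  0.       ,  0.       ,  0.       ,  0.       ]), 'rvec': array([ 1.92682677,  1.13944724, -0.56326662]), 'tvec': array([-0.20889868, -0.19624964,  1.76727843]), 'shot': 1}
side {'fx': 476.8879715816714, 'fy': 476.8879715816714, 'cx': 321.4121978612977, 'cy': 246.1054135639066, 'dist': array([0.03387244, 0.        , 0.        , 0.        , 0.        ]), 'rvec': array([ 2.36663479, -0.35877885,  0.16629815]), 'tvec': array([-0.49557945,  0.13798555,  1.07593512]), 'shot': 2}
```

View pics/scene0.png

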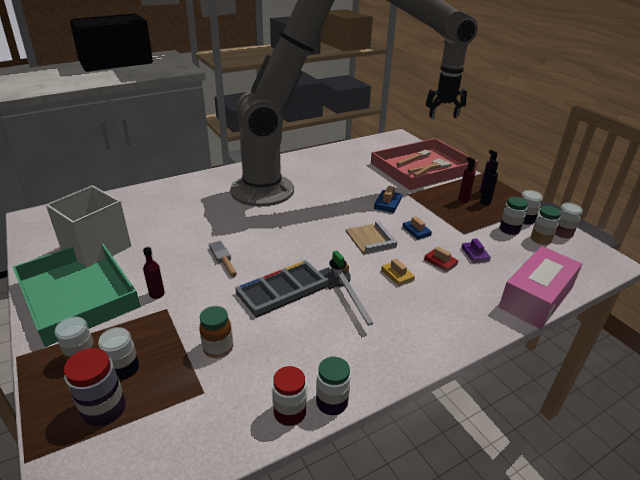

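View pics/side0.png

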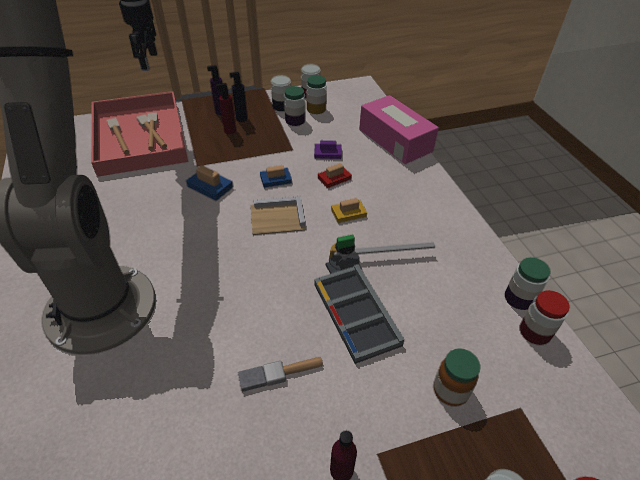

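The side view shows yellow at (349,209), red at (335,175), a small blue at (276,176), a larger blue at (210,181) and a purple look-alike at (328,150). The gauge is at (278,217), the bed at (358,312), the knob at (345,247), and the bar points right.

```bash
cat > h.py <<'E'
from station import readout, viewer, bot
import cv2, numpy as np
from scipy.spatial.transform import Rotation as R
from scipy.optimize import minimize
def obs():
    return readout.get_obs()
def Tool(o=None):
    o=o or obs(); w,x,y,z=o["tool_rot"]; T=np.eye(4); T[:3,:3]=R.from_quat([x,y,z,w]).as_matrix(); T[:3,3]=o["eef_pos"]; return T
def cam(name):
    T=Tool() if name=="wrist" else None
    c=viewer.read_camera(name)
    if name=="wrist":
        W=T@np.array(c["tool_from_camera"]); M=np.linalg.inv(W)
        c["M"]=M
    else:
        M=np.eye(4);M[:3,:3]=R.from_rotvec(c["rvec"]).as_matrix();M[:3,3]=c["tvec"];c["M"]=M
    c["K"]=np.array([[c["fx"],0,c["cx"]],[0,c["fy"],c["cy"]],[0,0,1]]);c["n"]=name
    return c
def proj(c,P):
    P=np.atleast_2d(np.asarray(P,float)); return cv2.projectPoints(P.reshape(-1,1,3),cv2.Rodrigues(c["M"][:3,:3])[0],c["M"][:3,3],c["K"],np.array(c["dist"]))[0].reshape(-1,2)
def unproj(c,uv,z):
    p=cv2.undistortPoints(np.array(uv,float).reshape(-1,1,2),c["K"],np.array(c["dist"])).reshape(-1,2)
    W=np.linalg.inv(c["M"]); d=np.c_[p,np.ones(len(p))]@W[:3,:3].T; o=W[:3,3]
    return o+d*((z-o[2])/d[:,2])[:,None]
def box(cx,cy,z0,lx,ly,lz):
    return np.array([[cx+a*lx/2,cy+b*ly/2,z0+k*lz] for a in(-1,1) for b in(-1,1) for k in(0,1)])
BLOCK=[box(0,0,0,.084,.056,.018),box(0,0,.018,.05,.02,.026)]
def place(P,x,y,yaw,z=0):
    c,s=np.cos(yaw),np.sin(yaw); return np.c_[x+c*P[:,0]-s*P[:,1],y+s*P[:,0]+c*P[:,1],z+P[:,2]]
def sil(c,boxes,x,y,yaw,z=0,S=4):
    m=np.zeros((480*S,640*S),np.uint8)
    for b in boxes:
        p=proj(c,place(b,x,y,yaw,z)); h=cv2.convexHull(((p+.5)*S-.5).astype(np.float32)).astype(int); cv2.fillConvexPoly(m,h,1)
    return m
def fit(cs,masks,boxes,x,y,z=0,yaws=np.arange(0,np.pi,np.pi/6)):
    S=4; big=[cv2.resize(m.astype(np.uint8),None,fx=S,fy=S,interpolation=cv2.INTER_LINEAR) for m in masks]
    def cost(p):
        v=0
        for c,b in zip(cs,big):
            m=sil(c,boxes,p[0]/100,p[1]/100,p[2],z); v+=1-(m&b).sum()/max(1,(m|b).sum())
        return v/len(cs)
    best=min(yaws,key=lambda a:cost([x*100,y*100,a]))
    r=minimize(cost,[x*100,y*100,best],method="Nelder-Mead",options=dict(initial_simplex=np.array([[x*100,y*100,best],[x*100+.6,y*100,best],[x*100,y*100+.6,best],[x*100,y*100,best+.15]]),xatol=.01,fatol=1e-4))
    return r.x[0]/100,r.x[1]/100,r.x[2],r.fun
E
cat > a.py <<'E'
from h import *
a,b=cam("scene"),cam("side")
for n in ("block_yellow","block_red","block_blue","gauge","knob_grip","bar_mid","bay_red","dye_jar","spray_bottle","dye_brush"):
    for c in (a,b):
        for d in viewer.outline_of(c,n)[:4]:
            u=d["rect"]; print(n,c["n"],round(d["score"],2),np.round(u).astype(int),np.round(unproj(c,[u[:2]],.02)[0],3))
def near(c,n,xy):
    L=[d for d in viewer.outline_of(c,n) if np.linalg.norm(unproj(c,[d["rect"][:2]],.02)[0,:2]-xy)<.045]
    return L[0]["mask"] if L else None
for n,uv in (("block_yellow",(349,209)),("block_red",(335,175)),("block_blue",(276,176)),("block_blue",(210,181))):
    xy=unproj(b,[uv],.02)[0,:2]; cs=[];ms=[]
    for c in (a,b):
        m=near(c,n,xy)
        if m is not None: cs.append(c);ms.append(m)
    print(n,xy,len(cs), np.round(fit(cs,ms,BLOCK,*xy),4) if cs else None)
E
python3 a.py
```

```text
block_yellow scene 0.56 [399 273  32  24] [0.653 0.129 0.02 ]
block_yellow side 0.96 [350 212  37  24] [0.637 0.119 0.02 ]
block_red scene 0.92 [438 259  36  22] [0.654 0.276 0.02 ]
block_red scene 0.78 [476 249  25  23] [0.671 0.413 0.02 ]
block_red side 0.87 [329 151  30  18] [0.671 0.396 0.02 ]
block_red side 0.83 [333 178  31  23] [0.639 0.267 0.02 ]
block_blue scene 0.89 [418 230  28  21] [0.502 0.32  0.02 ]
block_blue scene 0.59 [386 200  30  25] [0.3   0.342 0.02 ]
block_blue scene 0.18 [223 261  28  39] [ 0.37  -0.287  0.02 ]
block_blue side 0.73 [208 182  45  36] [0.295 0.347 0.02 ]
block_blue side 0.72 [279 177  36  21] [0.491 0.316 0.02 ]
gauge scene 0.77 [373 237  48  33] [0.471 0.168 0.02 ]
gauge side 0.65 [278 216  54  36] [0.451 0.158 0.02 ]
knob_grip scene 0.65 [336 259  22  19] [0.511 0.008 0.02 ]
knob_grip side 0.83 [343 245  14  20] [0.58  0.007 0.02 ]
knob_grip side 0.7 [349 213  35  24] [0.634 0.116 0.02 ]
knob_grip side 0.46 [345 456  23  48] [ 0.412 -0.474  0.02 ]
bar_mid side 0.72 [385 250 100  29] [ 0.673 -0.037  0.02 ]
bay_red scene 0.76 [306 290 140  71] [ 0.594 -0.135  0.02 ]
bay_red side 0.69 [374 298 120 124] [ 0.591 -0.168  0.02 ]
dye_jar scene 0.82 [217 333  33  57] [ 0.635 -0.399  0.02 ]
dye_jar side 0.69 [458 378  45  54] [ 0.677 -0.4    0.02 ]
spray_bottle scene 0.96 [155 270  23  49] [ 0.322 -0.47   0.02 ]
spray_bottle side 0.64 [342 456  24  49] [ 0.408 -0.472  0.02 ]
dye_brush scene 0.79 [223 262  27  38] [ 0.373 -0.288  0.02 ]
dye_brush side 0.85 [281 376  84  37] [ 0.342 -0.293  0.02 ]
dye_brush side 0.38 [375 299 124 132] [ 0.593 -0.172  0.02 ]
block_yellow [0.63904019 0.12968442] 2 [0.64   0.1333 0.0191 0.1209]
block_red [0.64977953 0.27874706] 2 [0.6508 0.2856 0.274  0.1264]
block_blue [0.48477383 0.32230268] 2 [ 0.4852  0.3306 -0.077   0.112 ]
block_blue [0.30019511 0.35251262] 2 [0.302  0.3452 2.1202 0.3724]
```

Run:
```python
from h import *
b=cv2.imread("pics/side0.png")
c=b[130:370,180:450]; cv2.imwrite("pics/crop1.png",cv2.resize(c,None,fx=2.5,fy=2.5,interpolation=cv2.INTER_CUBIC))
```

```text
(no output)
```

View pics/crop1.png

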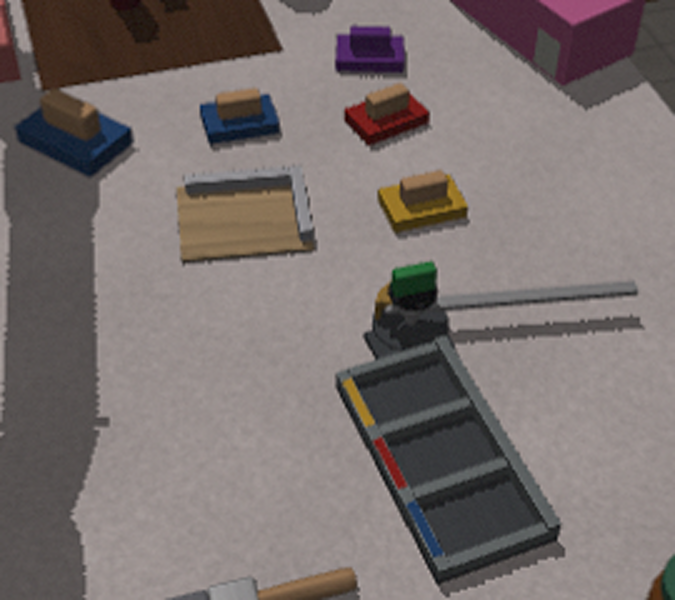

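Candidates in side-image pixels:
- **Red:** red (335,175) or purple (328,150). The red one is the block meant.
- **Blue:** (276,176) or (210,181). The first is the smaller: its silhouette fits the 84x56 model at IoU 0.89, against 0.63 for the other.

The crop confirms both choices. Next is a wrist overview for the gauge, bed and knob.

```bash
cat >> h.py <<'E'
def go(x,y,z,yaw=None,T=None):
    """shift (tool axes, mm) and z turn (deg) to world pos with tool y axis along angle yaw (mod pi)"""
    T=Tool() if T is None else T
    s=T[:3,:3].T@(np.array([x,y,z])-T[:3,3])*1000
    out=f"shift {np.round(s,1)} n>={np.linalg.norm(s)/41.7:.1f}"
    if yaw is not None:
        cur=np.arctan2(T[1,1],T[0,1]); d=(yaw-cur+np.pi/2)%np.pi-np.pi/2
        Rt=R.from_euler('z',d).as_matrix()@T[:3,:3]
        # level the tool as well
        yv=np.array([np.cos(cur+d),np.sin(cur+d),0]); zv=np.array([0,0,-1.]); Rt=np.c_[np.cross(yv,zv),yv,zv]
        rv=np.degrees(R.from_matrix(T[:3,:3].T@Rt).as_rotvec()); out+=f" turn {np.round(rv,2)} n>={np.linalg.norm(rv)/7.16:.1f}"
    print(out)
E
python3 - <<'E'
from h import *
c=cam("wrist"); print(c["tool_from_camera"],c["fx"],c["dist"]); print(obs()["q"])
go(.56,.06,.45,np.pi/2)
E
```

```text
[[-5.22558057e-04 -9.44898996e-01 -3.27361595e-01  8.56243196e-02]
 [ 9.99999834e-01 -4.13681940e-04 -4.02216760e-04  9.75149180e-05]
 [ 2.44630633e-04 -3.27361751e-01  9.44899055e-01 -1.43021043e-01]
 [ 0.00000000e+00  0.00000000e+00  0.00000000e+00  1.00000000e+00]] 387.22157628256764 [-0.04633219  0.          0.          0.          0.        ]
[-1.3670812   0.47699038  0.02240101  1.55537865 -0.01149341  1.10933679
 -0.08311199]
shift [-514.6 -446.1 -218.7] n>=17.2 turn [  0.    -0.   -17.87] n>=2.5
```

```bash
python3 -m handwheel '[[[-440,-482,-170],[0,0,-18],-1],[[-440,-482,-170],[0,0,-18],-1],[[-440,-482,-170],[0,0,-18],-1],[[-440,-482,-170],[0,0,-18],-1],[[-440,-482,-170],[0,0,-18],-1],[[-440,-482,-170],[0,0,-18],-1],[[-440,-482,-170],[0,0,-18],-1],[[-440,-482,-170],[0,0,-18],-1],[[-440,-482,-170],[0,0,-18],-1],[[-440,-482,-170],[0,0,-18],-1],[[-440,-482,-170],[0,0,-18],-1],[[-440,-482,-170],[0,0,-18],-1],[[-440,-482,-170],[0,0,-18],-1],[[-440,-482,-170],[0,0,-18],-1],[[-440,-482,-170],[0,0,-18],-1],[[-440,-482,-170],[0,0,-18],-1],[[-440,-482,-170],[0,0,-18],-1],[[-440,-482,-170],[0,0,-18],-1],[[-440,-482,-170],[0,0,-18],-1],[[-440,-482,-170],[0,0,-18],-1]]'
python3 - <<'E'
from h import *
print(obs()["eef_pos"],obs()["q"])
c=cam("wrist"); import pickle; pickle.dump(c,open("w1.pkl","wb"))
cv2.imwrite("pics/w1.png",cv2.resize(c["frame"][:,:,::-1],(800,600),interpolation=cv2.INTER_CUBIC))
for n in ("block_yellow","block_red","block_blue","gauge","knob_grip"):
    for d in viewer.outline_of(c,n)[:3]:
        u=d["rect"]; w=unproj(c,[u[:2]],.02)[0]; print(n,round(d["score"],2),np.round(u),np.round(w,3), np.round(fit([c],[d["mask"]],BLOCK,*w[:2]),4) if "block" in n else "")
E
```

```text
t: 3.32
eef_pos: [0.4773, 0.0504, 0.4008]
tool_rot: [-0.001, -0.002, 1.0, 0.0]
contact_force: [0.2, 0.9, 0.6]
gripper_width: 0.997
[0.4773215  0.05037516 0.40078597] [-0.63780428  0.00591087  0.41045852  1.78108734 -0.0029422   1.35600015
  1.34883712]
block_yellow 0.86 [378. 269.  39.  55.] [0.63  0.137 0.02 ] [0.6379 0.1363 0.0236 0.0461]
block_yellow 0.25 [184. 264. 223. 200.] [ 0.622 -0.152  0.02 ] [ 0.5281 -0.1394  0.5027  0.8449]
block_red 0.89 [480. 276.  42.  56.] [0.64 0.29 0.02] [0.6483 0.2902 0.252  0.0491]
block_red 0.84 [555. 289.  60.  57.] [0.663 0.412 0.02 ] [0.6673 0.4133 2.7967 0.0793]
block_red 0.71 [525. 166.  51.  63.] [0.476 0.33  0.02 ] [ 0.4814  0.3336 -0.0283  0.0491]
block_blue 0.81 [523. 168.  55.  64.] [0.478 0.328 0.02 ] [ 0.4816  0.3333 -0.0249  0.0412]
block_blue 0.67 [564.  39. 110.  78.] [0.314 0.355 0.02 ] [0.3078 0.3513 2.2442 0.2893]
gauge 0.71 [414. 141. 106. 123.] [0.444 0.175 0.02 ] 
gauge 0.66 [478. 276.  42.  59.] [0.641 0.288 0.02 ] 
gauge 0.41 [378. 270.  38.  56.] [0.631 0.135 0.02 ] 
knob_grip 0.96 [266. 237.  39.  46.] [ 0.58  -0.028  0.02 ] 
knob_grip 0.2 [184. 263. 226. 207.] [ 0.621 -0.152  0.02 ]
```

View pics/w1.png

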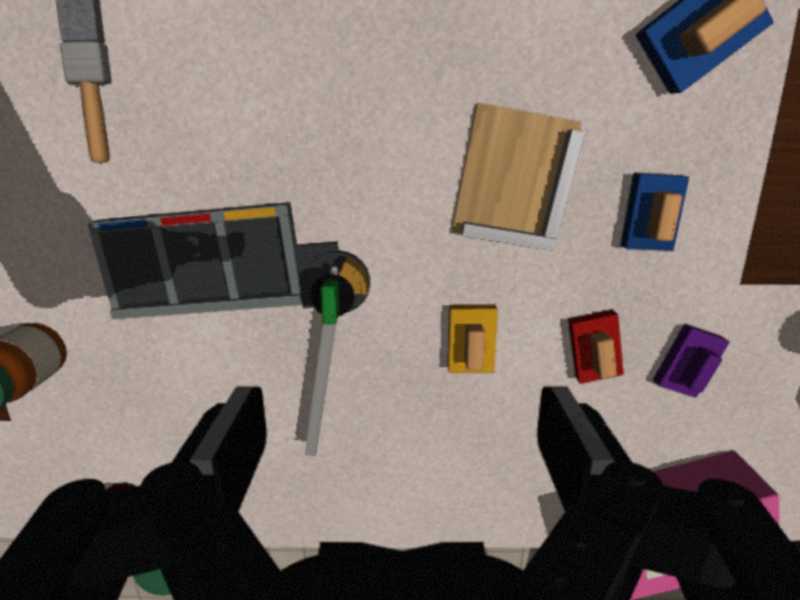

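The wrist view (800 px) shows the gauge with its fences at right and bottom, inner corner near (548,236). The bed corners are near (92,220), (290,205), (300,303) and (112,316). The knob bar is at (330,300). I'll enlarge the gauge and bed to read edges.

Run:
```python
from h import *
import pickle
c=pickle.load(open("w1.pkl","rb")); f=c["frame"][:,:,::-1]
g=cv2.resize(f[75:205,355:475],None,fx=4,fy=4,interpolation=cv2.INTER_CUBIC)
b=cv2.resize(f[155:260,65:305],None,fx=3.3,fy=3.3,interpolation=cv2.INTER_CUBIC)
cv2.imwrite("pics/cg.png",g);cv2.imwrite("pics/cb.png",b);print(g.shape,b.shape)
```

```text
(520, 480, 3) (346, 792, 3)
```

View pics/cg.png

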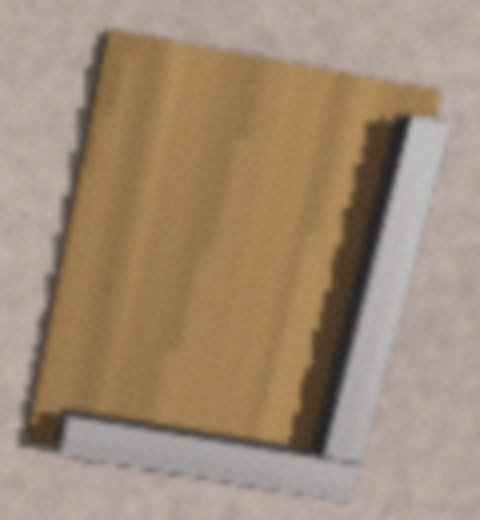

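View pics/cb.png

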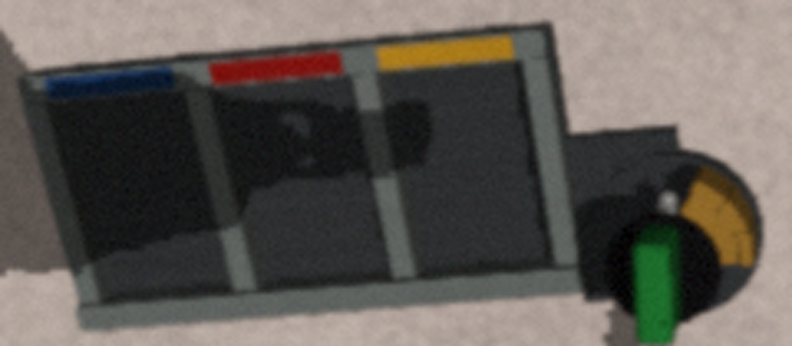

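```bash
cat > m.py <<'E'
from h import *
import pickle
c=pickle.load(open("w1.pkl","rb"))
def solve(pts,off,k,p0):
    uv=np.array([(np.array(p[0])+.5)/k-.5+off for p in pts]); L=np.array([p[1] for p in pts])/1000
    from scipy.optimize import least_squares
    r=least_squares(lambda p:(proj(c,place(L,*p))-uv).ravel(),p0,x_scale=[.01,.01,.1])
    print(np.round(r.x,4),"deg",np.degrees(r.x[2]).round(2),"res px\n",np.round(r.fun.reshape(-1,2),2)); return r.x
print("gauge"); g=solve([((402,118),(-115,0,22)),((325,456),(0,0,22)),((65,412),(0,-90,22)),((105,30),(-125,-100,6))],np.array([355,75]),4,[.5,.2,0])
print("bed"); b=solve([((393,279),(45,31,22)),((415,277),(45,41,22)),((233,291),(45,-41,22)),((257,289),(45,-31,22)),((100,303),(45,-103,22)),((553,265),(45,103,22)),((214,83),(-45,-31,22)),((342,73),(-45,31,22)),((382,69),(-45,41,22)),((513,60),(-45,103,22)),((50,95),(-45,-103,22)),((172,87),(-45,-41,22))],np.array([65,155]),3.3,[.6,-.15,0])
for n,l in (("yellow",72),("red",0),("blue",-72)):
    print(n,np.round(place(np.array([[0,l/1000,.008]]),*b),4))
print("squared",np.round(place(np.array([[-.042,-.028,.006]]),*g),4))
# knob bar top: green
hsv=cv2.cvtColor(c["frame"],cv2.COLOR_RGB2HSV); m=cv2.inRange(hsv,(45,100,50),(80,255,255)); m[:,:220]=0;m[:,310:]=0
KN=[box(0,0,-.02,.042,.015,.028)]
ys,xs=np.nonzero(m); w=unproj(c,[(xs.mean(),ys.mean())],.07)[0]; print("knob",len(xs),w, np.round(fit([c],[m>0],KN,w[0],w[1],z=.076),4))
E
python3 m.py
```

```text
gauge
[ 0.5081  0.2078 -0.1528] deg -8.76 res px
 [[ 1.34 -1.16]
 [-1.08  0.45]
 [ 0.03  1.18]
 [-0.35 -0.26]]
bed
[ 0.5399 -0.182   0.0853] deg 4.88 res px
 [[-0.34 -0.69]
 [-0.24 -0.6 ]
 [-0.04 -0.59]
 [-0.69 -0.49]
 [-0.29 -1.07]
 [ 0.32 -0.25]
 [-2.38  0.96]
 [ 2.44  0.12]
 [-2.56  0.71]
 [ 2.3  -0.41]
 [-2.07  1.83]
 [ 3.4   0.38]]
yellow [[ 0.5338 -0.1102  0.008 ]]
red [[ 0.5399 -0.182   0.008 ]]
blue [[ 0.546  -0.2537  0.008 ]]
squared [[0.4623 0.1865 0.006 ]]
knob 381 [ 0.56967173 -0.0245047   0.07      ] [ 0.5713 -0.0248 -0.0869  0.2838]
```

```bash
python3 -m handwheel '[[[57,115,150],[0,0,0],-1],[[57,115,150],[0,0,0],-1],[[57,115,150],[0,0,0],-1],[[57,115,150],[0,0,0],-1],[[57,115,150],[0,0,0],-1],[[57,115,150],[0,0,0],-1],[[57,115,150],[0,0,0],-1]]'
python3 - <<'E'
from h import *
c=cam("wrist"); import pickle; pickle.dump(c,open("w2.pkl","wb"))
g=np.array([ 0.5081,0.2078,-0.1528])
P=proj(c,place(np.array([[-.13,-.105,0],[.02,.02,0],[-.13,.02,0],[.02,-.105,0]]),*g)); x0,y0=np.maximum(P.min(0).astype(int),0); x1,y1=P.max(0).astype(int)
print(x0,y0,x1,y1)
im=cv2.resize(c["frame"][y0:y1,x0:x1,::-1],None,fx=2.4,fy=2.4,interpolation=cv2.INTER_CUBIC);print(im.shape)
cv2.imwrite("pics/g2.png",im)
E
```

```text
t: 4.2
eef_pos: [0.4196, 0.1641, 0.2503]
tool_rot: [-0.001, -0.003, 1.0, -0.001]
contact_force: [1.3, -0.9, -0.2]
gripper_width: 1.002
263 130 404 284
(370, 338, 3)
```

View pics/g2.png

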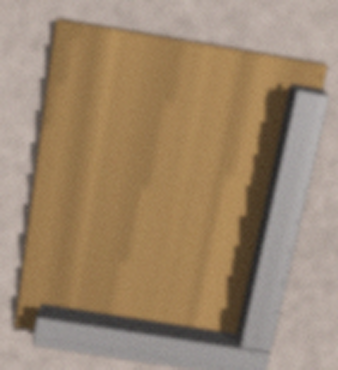

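```bash
sed -n 1,8p m.py | sed 's/w1.pkl/w2.pkl/' > m2.py
cat >> m2.py <<'E'
o=np.array([263,130])
g=solve([((294,88),(-115,0,22)),((241,345),(0,0,22)),((37,318),(0,-90,22)),((55,20),(-125,-100,6))],o,2.4,[.5,.2,-.15])
W=[unproj(c,[(np.array(p)+.5)/2.4-.5+o],.022)[0]*1000 for p in((294,88),(241,345),(37,318))]
d1=W[1]-W[0];d2=W[1]-W[2];print("fence y len/dir",np.linalg.norm(d1),np.degrees(np.arctan2(d1[1],d1[0])),"fence x",np.linalg.norm(d2),np.degrees(np.arctan2(d2[1],d2[0]))-90,W[1])
print("squared",np.round(place(np.array([[-.042,-.028,.006]]),*g),4))
E
python3 m2.py; python3 -c "
from h import *
go(.638,.1355,.12,np.pi/2+.0215)"
```

```text
[ 0.5082  0.2089 -0.149 ] deg -8.54 res px
 [[ 0.39 -0.1 ]
 [-0.    0.64]
 [ 0.19 -0.22]
 [-0.58 -0.21]]
fence y len/dir 114.12042341023881 -8.429983281370768 fence x 90.03428881100699 -7.897889359476778 [507.46481615 208.84716421  22.        ]
squared [[0.4625 0.1874 0.006 ]]
shift [-216.9  -28.7  131.6] n>=6.1 turn [-0.03  0.01 -1.05] n>=0.1
```

```bash
python3 -m handwheel '[[[-217,-28.7,131],[0,0,-1],-0.2],[[-217,-28.7,131],[0,0,-1],-0.2],[[-217,-28.7,131],[0,0,-1],-0.2],[[-217,-28.7,131],[0,0,-1],-0.2],[[-217,-28.7,131],[0,0,-1],-0.2],[[-217,-28.7,131],[0,0,-1],-0.2],[[-217,-28.7,131],[0,0,-1],-0.2],[[-217,-28.7,131],[0,0,-1],-0.2],[[-217,-28.7,131],[0,0,-1],-0.2]]'
cat > look.py <<'E'
from h import *
import sys,pickle
n,x,y=sys.argv[1],float(sys.argv[2]),float(sys.argv[3]); z=float(sys.argv[4]) if len(sys.argv)>4 else 0
c=cam("wrist"); pickle.dump(c,open("wl.pkl","wb"))
for d in viewer.outline_of(c,n)[:3]:
    w=unproj(c,[d["rect"][:2]],.02+z)[0]
    if np.hypot(w[0]-x,w[1]-y)<.07:
        f=fit([c],[d["mask"]],BLOCK,w[0],w[1],z=z); print(round(d["score"],2),np.round(d["rect"]),np.round(f,4),"deg",np.degrees(f[2]).round(1)); go(f[0],f[1],z+.022,np.pi/2+f[2]); break
else: print("not found",[(round(d["score"],2),np.round(d["rect"])) for d in viewer.outline_of(c,n)])
E
python3 look.py block_yellow .638 .1355
```

```text
t: 5.0
eef_pos: [0.6385, 0.1344, 0.1213]
tool_rot: [0.001, -0.009, 1.0, -0.0]
contact_force: [-0.3, 0.1, 0.7]
gripper_width: 0.6
0.8 [326. 224.  87. 118.] [0.6375 0.1367 0.0113 0.0414] deg 0.6
shift [  0.5   1.  100.3] n>=2.4 turn [0.07 0.11 0.5 ] n>=0.1
```

```bash
python3 -m handwheel '[[[1,2,60],[0,0,0.5],-0.2],[[1,2,60],[0,0,0.5],-0.2],[[1,2,90],[0,0,0.5],-0.2],[[1,2,99],[0,0,0.5],-0.2],[[1,2,99],[0,0,0.5],-0.2],[[1,2,99],[0,0,0.5],1],[[1,2,99],[0,0,0.5],1],[[1,2,99],[0,0,0.5],1],[[1,2,99],[0,0,0.5],1],[[1,2,99],[0,0,0.5],1],[[1,2,99],[0,0,0.5],1],[[1,2,99],[0,0,0.5],1],[[1,2,99],[0,0,0.5],1],[[1,2,99],[0,0,0.5],1]]' 60
python3 -c "
from h import *
print(obs()['eef_pos']); go(.4585,.1830,.085,np.pi/2-.1475)"
```

```text
t: 6.27
eef_pos: [0.6384, 0.1376, 0.0239]
tool_rot: [0.002, -0.005, 1.0, 0.001]
contact_force: [-1.5, -0.2, 6.6]
gripper_width: 0.221
[0.63840826 0.13763075 0.02391088]
shift [179.2  47.4 -61.7] n>=4.7 turn [0.08 0.2  9.07] n>=1.3
```

```bash
python3 -m handwheel '[[[0,0,-40],[0,0,0],1],[[0,0,-62],[0,0,0],1],[[40,10,-62],[0,0,3],1],[[80,20,-62],[0,0,9],1],[[120,30,-62],[0,0,9],1],[[179,47.4,-62],[0,0,9],1],[[179,47.4,-62],[0,0,9],1],[[179,47.4,-62],[0,0,9],1],[[179,47.4,-62],[0,0,9],1],[[179,47.4,-62],[0,0,9],1]]'
python3 look.py block_yellow .458 .183 .061; python3 -c "
from h import *
o=obs();T=Tool();print(T.round(4)); print(o['gripper_width'])
import pickle
c=pickle.load(open('wl.pkl','rb'));cv2.imwrite('pics/y1.png',c['frame'][:,:,::-1])"
```

```text
t: 7.1
eef_pos: [0.4587, 0.1831, 0.0843]
tool_rot: [0.001, 0.073, 0.997, 0.001]
contact_force: [0.1, -0.4, -1.7]
gripper_width: 0.219
0.9 [323. 292. 137. 189.] [ 0.4577  0.1832 -0.1509  0.2672] deg -8.6
shift [1.4 0.4 0.9] n>=0.0 turn [0.05 0.11 0.2 ] n>=0.0
[[-9.892e-01  1.469e-01  2.000e-03  4.590e-01]
 [ 1.469e-01  9.892e-01  5.000e-04  1.826e-01]
 [-1.900e-03  8.000e-04 -1.000e+00  8.390e-02]
 [ 0.000e+00  0.000e+00  0.000e+00  1.000e+00]]
0.2210370766319956
```

View pics/y1.png

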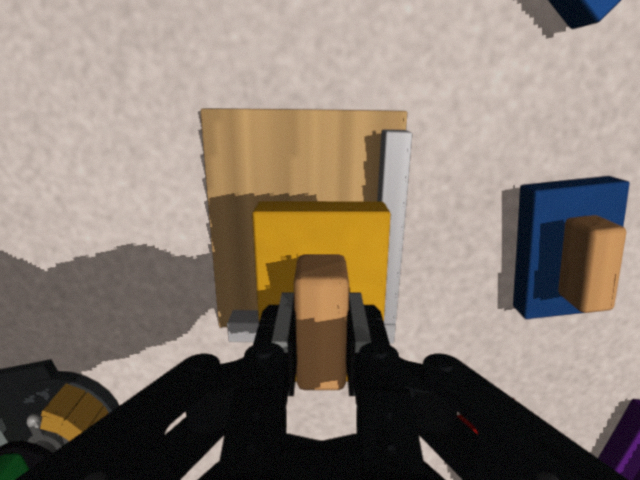

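The yellow block is held square over the gauge, with its slab at (322,260) and the fences at right (395,230) and below (250,325). Lowering it 4 mm short of both fences.

```bash
python3 -m handwheel '[[[0,0,30],[0,0,0],1],[[0,0,46],[0,0,0],1],[[0,0,50],[0,0,0],1],[[0,0,53],[0,0,0],1],[[0,0,53],[0,0,0],1],[[0,0,53],[0,0,0],1]]'; python3 -m handwheel '[[[0,0,1],[0,0,0],1],[[0,0,1],[0,0,0],1],[[0,0,1],[0,0,0],1]]'
```

```text
t: 7.7
eef_pos: [0.4584, 0.1827, 0.031]
tool_rot: [0.001, 0.073, 0.997, 0.0]
contact_force: [-0.5, 0.0, -2.0]
gripper_width: 0.219
t: 7.95
eef_pos: [0.4581, 0.183, 0.0299]
tool_rot: [0.001, 0.073, 0.997, 0.0]
contact_force: [1.3, -0.9, 0.1]
gripper_width: 0.215
```

```bash
python3 -m handwheel '[[[-1,1,0.5],[0,0,0],1],[[-2,2.5,0.5],[0,0,0],1],[[-3,4,0.5],[0,0,0],1],[[-3.5,5,0.5],[0,0,0],1],[[-3.5,5,0.5],[0,0,0],1]]';python3 -m handwheel '[[[-1,1,0],[0,0,0],1],[[-1,1,0],[0,0,0],1],[[-1,1,0],[0,0,0],1]]'
```

```text
t: 8.37
eef_pos: [0.4585, 0.1837, 0.0298]
tool_rot: [-0.003, 0.074, 0.997, -0.002]
contact_force: [-12.2, -11.5, 28.8]
gripper_width: 0.22
t: 8.62
eef_pos: [0.4585, 0.1837, 0.0298]
tool_rot: [-0.004, 0.074, 0.997, -0.002]
contact_force: [-16.2, -13.8, 33.6]
gripper_width: 0.219
```

```bash
python3 -m handwheel '[[[4.5,-6,-2.5],[0,0,0],1],[[4.5,-6,-2.5],[0,0,0],1],[[4.5,-6,-2.5],[0,0,0],1]]';python3 -m handwheel '[[[-1,1,0],[0,0,0],1],[[-2,2.5,0],[0,0,0],1],[[-3,4,0],[0,0,0],1],[[-3,4,0],[0,0,0],1]]'
```

```text
t: 8.87
eef_pos: [0.4573, 0.183, 0.0315]
tool_rot: [0.0, 0.073, 0.997, 0.0]
contact_force: [0.5, -0.2, -2.1]
gripper_width: 0.218
t: 9.2
eef_pos: [0.4611, 0.1868, 0.0311]
tool_rot: [-0.0, 0.073, 0.997, -0.0]
contact_force: [-0.9, 0.0, -2.2]
gripper_width: 0.217
```

Moves freely 1 mm above the plate. Now creeping to contact with the fences.

```bash
python3 -m handwheel '[[[0,1,0],[0,0,0],1],[[0,2,0],[0,0,0],1],[[0,2,0],[0,0,0],1],[[0,2,0],[0,0,0],1]]';python3 -m handwheel '[[[-1,0,0],[0,0,0],1],[[-2,0,0],[0,0,0],1],[[-2,0,0],[0,0,0],1],[[-2,0,0],[0,0,0],1]]'
```

```text
t: 9.53
eef_pos: [0.4609, 0.1872, 0.0311]
tool_rot: [-0.0, 0.074, 0.997, -0.001]
contact_force: [0.3, -4.3, -1.5]
gripper_width: 0.219
t: 9.87
eef_pos: [0.4615, 0.187, 0.0308]
tool_rot: [-0.001, 0.073, 0.997, -0.001]
contact_force: [-3.1, -4.7, -0.7]
gripper_width: 0.218
```

```bash
python3 -m handwheel '[[[-0.5,0,0.5],[0,0,0],1],[[-0.5,0,1.2],[0,0,0],1],[[-0.5,0,1.2],[0,0,0],1],[[-0.5,0,1.2],[0,0,0],1]]'
```

```text
t: 10.2
eef_pos: [0.4619, 0.187, 0.03]
tool_rot: [-0.002, 0.073, 0.997, -0.001]
contact_force: [-4.7, -5.6, 4.1]
gripper_width: 0.22
```

```bash
python3 -m handwheel '[[[0,0,0],[0,0,0],0.3],[[0,0,0],[0,0,0],0.2],[[0,0,0],[0,0,0],-0.1],[[0,0,0],[0,0,0],-0.2],[[0,0,0],[0,0,0],-0.2],[[0,0,-20],[0,0,0],-0.2],[[0,0,-60],[0,0,0],-0.2],[[0,0,-90],[0,0,0],-0.2],[[0,0,-90],[0,0,0],-0.2],[[0,0,-90],[0,0,0],-0.2]]'
python3 look.py block_yellow .462 .187 .006; python3 -c "
from h import *
import pickle
c=pickle.load(open('wl.pkl','rb'));p=proj(c,[[.462,.187,.02]])[0].astype(int);x0=max(p[0]-130,0);y0=max(p[1]-120,0);cv2.imwrite('pics/y2.png',cv2.resize(c['frame'][y0:y0+220,x0:x0+260,::-1],None,fx=2,fy=2))"
```

```text
t: 11.03
eef_pos: [0.4648, 0.1889, 0.1218]
tool_rot: [0.002, 0.073, 0.997, 0.001]
contact_force: [-0.1, 0.0, 0.0]
gripper_width: 0.596
0.62 [318. 223.  86. 121.] [ 0.4605  0.1875 -0.1511  0.0334] deg -8.7
shift [ 2.3 -0.9 91.7] n>=2.2 turn [-0.01 -0.04  0.32] n>=0.0
```

View pics/y2.png

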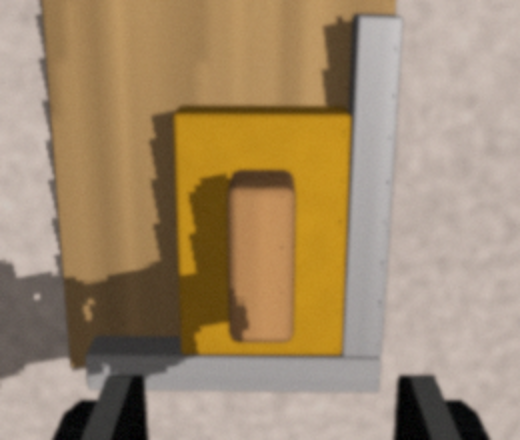

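Yellow sits flush against both fences: edges at (348,240) right and (265,355) bottom, no gap. I'll regrasp it, and check the bed from a raised view on the way.

```bash
python3 -m handwheel '[[[2,-1,40],[0,0,0],-0.2],[[2,-1,75],[0,0,0],-0.2],[[2,-1,88],[0,0,0],-0.2],[[2,-1,91],[0,0,0],-0.2],[[2,-1,91],[0,0,0],-0.2],[[2,-1,91],[0,0,0],1],[[2,-1,91],[0,0,0],1],[[2,-1,91],[0,0,0],1],[[2,-1,91],[0,0,0],1],[[2,-1,91],[0,0,0],1],[[2,-1,91],[0,0,0],1],[[2,-1,91],[0,0,0],1],[[2,-1,91],[0,0,0],1],[[2,-1,60],[0,0,0],1],[[2,-1,30],[0,0,0],1],[[2,-1,30],[0,0,0],1]]'; python3 -c "
from h import *
go(.62,-.17,.22,np.pi/2+.0853)"
```

```text
t: 12.47
eef_pos: [0.4645, 0.1886, 0.0948]
tool_rot: [0.003, 0.073, 0.997, 0.003]
contact_force: [1.1, 0.4, -2.2]
gripper_width: 0.222
shift [-207.  -331.4 -125.8] n>=9.8 turn [  0.27   0.39 -13.28] n>=1.9
```

```bash
python3 -m handwheel '[[[-207,-331,-126],[0,0,-13.3],1],[[-207,-331,-126],[0,0,-13.3],1],[[-207,-331,-126],[0,0,-13.3],1],[[-207,-331,-126],[0,0,-13.3],1],[[-207,-331,-126],[0,0,-13.3],1],[[-207,-331,-126],[0,0,-13.3],1],[[-207,-331,-126],[0,0,-13.3],1],[[-207,-331,-126],[0,0,-13.3],1],[[-207,-331,-126],[0,0,-13.3],1],[[-207,-331,-126],[0,0,-13.3],1],[[-207,-331,-126],[0,0,-13.3],1],[[-207,-331,-126],[0,0,-13.3],1],[[-207,-331,-126],[0,0,-13.3],1],[[-207,-331,-126],[0,0,-13.3],1],[[-207,-331,-126],[0,0,-13.3],1],[[-207,-331,-126],[0,0,-13.3],1]]'
python3 -c "
from h import *
import pickle
c=cam('wrist');pickle.dump(c,open('w3.pkl','wb'));cv2.imwrite('pics/b3.png',cv2.resize(c['frame'][:300,60:560,::-1],None,fx=1.6,fy=1.6,interpolation=cv2.INTER_CUBIC))"
```

```text
t: 13.8
eef_pos: [0.6178, -0.1688, 0.2157]
tool_rot: [-0.0, -0.044, 0.999, 0.0]
contact_force: [-0.0, 0.5, -1.5]
gripper_width: 0.212
```

View pics/b3.png

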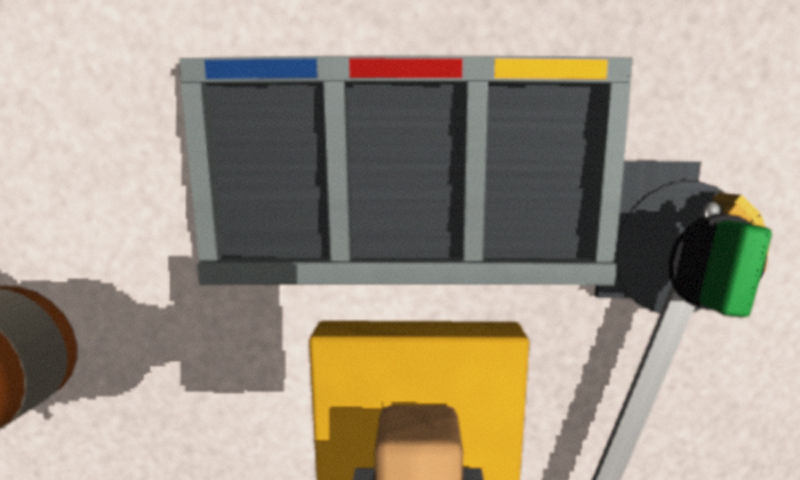

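The full bed is clear in view: inner front edge at row 81, dividers at columns 325–343 and 466–488, back wall at row 262. I'll fit those corners.

```bash
sed -n 1,8p m.py | sed 's/w1.pkl/w3.pkl/' > m3.py
cat >> m3.py <<'E'
o=np.array([60,0])
F=[(u,82,-45,y) for u,y in((201,-103),(325,-41),(343,-31),(466,31),(488,41),(611,103))]+[(u,262,45,y) for u,y in((217,-103),(330,-41),(349,-31),(464,31),(482,41),(598,103))]
b=solve([((u,v),(x,y,22)) for u,v,x,y in F],o,1.6,[.54,-.18,.085])
for n,l in (("yellow",72),("red",0),("blue",-72)): print(n,np.round(place(np.array([[0,l/1000,.008]]),*b),4))
y=place(np.array([[0,.072,.0]]),*b)[0]
go(y[0],y[1],.10,np.pi/2+b[2])
E
python3 m3.py
```

```text
[ 0.541  -0.1811  0.0874] deg 5.01 res px
 [[-0.24  0.78]
 [-0.86 -0.08]
 [ 0.38 -0.15]
 [ 1.07 -0.19]
 [-0.19 -0.13]
 [-0.01  0.63]
 [ 0.39  0.  ]
 [ 0.66 -0.26]
 [ 0.28 -0.28]
 [-0.18 -0.29]
 [ 0.08 -0.27]
 [-1.4  -0.02]]
yellow [[ 0.5347 -0.1094  0.008 ]]
red [[ 0.541  -0.1811  0.008 ]]
blue [[ 0.5473 -0.2528  0.008 ]]
shift [ 77.6  66.7 115.9] n>=3.7 turn [ 0.03 -0.02  0.02] n>=0.0
```

```bash
python3 -m handwheel '[[[77,67,80],[0,0,0],1],[[77,67,80],[0,0,0],1],[[77,67,80],[0,0,0],1],[[77,67,115],[0,0,0],1],[[77,67,115],[0,0,0],1],[[77,67,115],[0,0,0],1],[[77,67,115],[0,0,0],1],[[77,67,115],[0,0,0],1]]'
python3 - <<'E'
from h import *
import pickle
c=pickle.load(open('w3.pkl','rb')); T=np.linalg.inv(c["M"])@np.linalg.inv(np.array(c["tool_from_camera"]))
P=unproj(c,[((u+.5)/1.6-.5+60,(v+.5)/1.6-.5) for u,v in((311,338),(527,338))],T[2,3]-.0063)
print("block edge in tool, mm",np.round((np.c_[P,[1,1]]@np.linalg.inv(T).T)[:,:3]*1000,1))
go(.5347,-.1094,.032,np.pi/2+.0874)
c=cam('wrist');pickle.dump(c,open('w4.pkl','wb'));cv2.imwrite('pics/b4.png',c['frame'][:,:,::-1])
E
```

```text
t: 14.52
eef_pos: [0.5382, -0.1114, 0.1034]
tool_rot: [0.002, -0.043, 0.999, -0.001]
contact_force: [0.4, 0.1, -1.8]
gripper_width: 0.217
block edge in tool, mm [[ 42.9 -26.3   6.3]
 [ 42.9  27.8   6.4]]
shift [ 3.7  2.4 71.4] n>=1.7 turn [-0.07  0.26 -0.13] n>=0.0
```

View pics/b4.png

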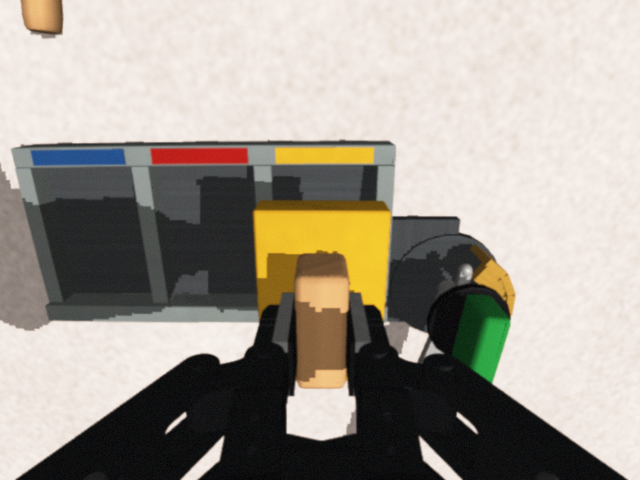

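```bash
python3 -m handwheel '[[[2.7,1.8,30],[0,0,0],1],[[2.7,1.8,45],[0,0,0],1],[[2.7,1.8,45],[0,0,0],1],[[2.7,1.8,45],[0,0,0],1],[[2.7,1.8,45],[0,0,0],1]]'
python3 -c "
from h import *
go(.5356,-.1100,.032,np.pi/2+.0874)"
```

```text
t: 14.98
eef_pos: [0.5342, -0.1093, 0.0576]
tool_rot: [0.001, -0.043, 0.999, -0.0]
contact_force: [0.5, 0.3, -2.8]
gripper_width: 0.217
shift [-1.2 -0.8 25.6] n>=0.6 turn [-0.04  0.15 -0.11] n>=0.0
```

```bash
python3 -m handwheel '[[[-1.2,-0.8,8],[0,0,0],1],[[-1.2,-0.8,14],[0,0,0],1],[[-1.2,-0.8,20],[0,0,0],1],[[-1.2,-0.8,24],[0,0,0],1],[[-1.2,-0.8,24],[0,0,0],1],[[-1.2,-0.8,24],[0,0,0],1]]'
python3 -m handwheel '[[[0,0,1],[0,0,0],1],[[0,0,1.5],[0,0,0],1],[[0,0,1.5],[0,0,0],1]]'
```

```text
t: 15.48
eef_pos: [0.5339, -0.1094, 0.0323]
tool_rot: [-0.0, -0.043, 0.999, 0.0]
contact_force: [-2.3, -0.1, 5.1]
gripper_width: 0.218
t: 15.73
eef_pos: [0.5339, -0.1094, 0.0322]
tool_rot: [-0.0, -0.043, 0.999, 0.001]
contact_force: [-7.0, 1.4, 23.2]
gripper_width: 0.219
```

Bottom is at 8 mm, so it is seated on the floor. Releasing and rising.

```bash
python3 -m handwheel '[[[0,0,-1.2],[0,0,0],0.2],[[0,0,-1.2],[0,0,0],0],[[0,0,-1.2],[0,0,0],-0.2],[[0,0,-1.2],[0,0,0],-0.2],[[0,0,-1.2],[0,0,0],-0.2],[[0,0,-40],[0,0,0],-0.2],[[0,0,-80],[0,0,0],-0.2],[[0,0,-110],[0,0,0],-0.2],[[0,0,-110],[0,0,0],-0.2],[[0,0,-110],[0,0,0],-0.2]]'
python3 look.py block_yellow .5345 -.109 .008; python3 -c "
from h import *
go(.60,.25,.25,np.pi/2+.25)"
```

```text
t: 16.57
eef_pos: [0.5353, -0.1094, 0.1422]
tool_rot: [0.002, -0.043, 0.999, -0.0]
contact_force: [0.4, 0.4, -0.4]
gripper_width: 0.599
not found []
shift [ -97.5  352.  -110.8] n>=9.2 turn [ 0.04 -0.13 -9.38] n>=1.3
```

```bash
cat > col.py <<'E'
from h import *
import sys,pickle
H={"yellow":[((15,120,60),(32,255,255))],"red":[((0,140,60),(6,255,255)),((174,140,60),(180,255,255))],"blue":[((100,120,40),(125,255,255))]}
def colfit(c,n,x,y,z):
    """slab top face from its colour plus wood rib hole: fit hull of colour blob to slab box (bottom hidden in a bay: top 4 mm)"""
    hsv=cv2.cvtColor(c["frame"],cv2.COLOR_RGB2HSV); m=sum(cv2.inRange(hsv,*r) for r in H[n])
    s=cv2.dilate(sil(c,[box(0,0,0,.11,.075,.018)],x,y,.087,z,1),np.ones((3,3)))
    m=cv2.morphologyEx((m*s),cv2.MORPH_OPEN,np.ones((3,3)))
    P=cv2.findNonZero(m); 
    if P is None: return None
    r=cv2.minAreaRect(P); q=cv2.boxPoints(r)
    W=unproj(c,q,z+.018); ctr=W.mean(0); L=[np.linalg.norm(W[1]-W[0]),np.linalg.norm(W[2]-W[1])]
    e=(W[1]-W[0]) if L[0]>L[1] else (W[2]-W[1])
    return np.round(ctr,4),np.round(sorted(L),4),np.degrees(np.arctan2(e[1],e[0])).round(1)%180
if __name__=="__main__":
    c=pickle.load(open(sys.argv[5],"rb")) if len(sys.argv)>5 else cam("wrist")
    print(colfit(c,sys.argv[1],*map(float,sys.argv[2:5])))
E
python3 col.py yellow .5347 -.1094 .008 wl.pkl
```

```text
(array([ 0.5262, -0.1095,  0.026 ]), array([0.0559, 0.0958]), np.float64(2.9000000000000057))
```

```bash
python3 -m handwheel '[[[-97,352,-111],[0,0,-9.4],-0.2],[[-97,352,-111],[0,0,-9.4],-0.2],[[-97,352,-111],[0,0,-9.4],-0.2],[[-97,352,-111],[0,0,-9.4],-0.2],[[-97,352,-111],[0,0,-9.4],-0.2],[[-97,352,-111],[0,0,-9.4],-0.2],[[-97,352,-111],[0,0,-9.4],-0.2],[[-97,352,-111],[0,0,-9.4],-0.2],[[-97,352,-111],[0,0,-9.4],-0.2],[[-97,352,-111],[0,0,-9.4],-0.2],[[-97,352,-111],[0,0,-9.4],-0.2],[[-97,352,-111],[0,0,-9.4],-0.2]]'
python3 look.py block_red .648 .290; python3 -c "
from h import *
import pickle
c=pickle.load(open('wl.pkl','rb'))
for n in('block_red','block_blue'):
  for d in viewer.search_frame(c,n): print(n,round(d['score'],2),np.round(d['rect']),unproj(c,[d['rect'][:2]],.02)[0].round(3), c['frame'][int(d['rect'][1])+int(d['rect'][3]*.35),int(d['rect'][0])-int(d['rect'][2]*.2)])
go(.648,.290,.12,np.pi/2+.25)"
```

```text
t: 17.72
eef_pos: [0.5997, 0.2492, 0.2496]
tool_rot: [-0.001, -0.125, 0.992, -0.001]
contact_force: [-0.7, -0.8, -0.2]
gripper_width: 0.597
0.69 [350. 241.  55.  80.] [0.6482 0.2901 0.2614 0.0599] deg 15.0
shift [-57.9  30.2 227.9] n>=5.7 turn [-0.09 -0.15 -0.8 ] n>=0.1
block_red 0.85 [451. 284.  92.  89.] [0.663 0.41  0.02 ] [ 78  31 104]
block_red 0.67 [349. 240.  56.  80.] [0.642 0.29  0.02 ] [96 30 21]
block_blue 0.69 [441.  88.  85. 109.] [0.479 0.332 0.02 ] [ 27  57 102]
shift [-56.9  29.8 130.7] n>=3.5 turn [-0.05 -0.09 -0.16] n>=0.0
```

```bash
python3 -m handwheel '[[[-58,30,60],[0,0,-0.8],-0.2],[[-58,30,120],[0,0,-0.8],-0.2],[[-58,30,150],[0,0,-0.8],-0.2],[[-58,30,160],[0,0,-0.8],-0.2],[[-58,30,160],[0,0,-0.8],-0.2],[[-58,30,160],[0,0,-0.8],-0.2]]'
python3 look.py block_red .648 .290
```

```text
t: 18.42
eef_pos: [0.6466, 0.2911, 0.0872]
tool_rot: [-0.004, -0.131, 0.991, -0.002]
contact_force: [-0.7, 0.3, 0.0]
gripper_width: 0.602
0.69 [320. 246. 100. 140.] [0.6479 0.2903 0.2454 0.0248] deg 14.1
shift [ 2.6 -1.2 71.1] n>=1.7 turn [-0.02  0.07  1.  ] n>=0.1
```

```bash
python3 -m handwheel '[[[1.5,-0.5,30],[0,0,0.8],-0.2],[[1.5,-0.5,55],[0,0,0.8],-0.2],[[1.5,-0.5,64],[0,0,0.8],-0.2],[[1.5,-0.5,64],[0,0,0.8],-0.2],[[1.5,-0.5,64],[0,0,0.8],1],[[1.5,-0.5,64],[0,0,0.8],1],[[1.5,-0.5,64],[0,0,0.8],1],[[1.5,-0.5,64],[0,0,0.8],1],[[1.5,-0.5,64],[0,0,0.8],1],[[1.5,-0.5,64],[0,0,0.8],1],[[1.5,-0.5,64],[0,0,0.8],1],[[1.5,-0.5,64],[0,0,0.8],1],[[1.5,-0.5,64],[0,0,0.8],1]]'
python3 -c "
from h import *
print(obs()['eef_pos']); go(.4575,.1830,.085,np.pi/2-.1475)"
```

```text
t: 19.6
eef_pos: [0.6498, 0.2926, 0.0306]
tool_rot: [0.002, -0.125, 0.992, 0.001]
contact_force: [-1.1, -1.3, 7.1]
gripper_width: 0.212
[0.64979769 0.29259846 0.03062283]
shift [213.2 -58.6 -55.3] n>=5.5 turn [ 0.09  0.24 22.77] n>=3.2
```

```bash
python3 -m handwheel '[[[0,0,0],[0,0,0],0.2],[[0,0,0],[0,0,0],-0.2],[[0,0,0],[0,0,0],-0.2],[[0,0,0],[0,0,0],-0.2],[[0,0,0],[0,0,0],-0.2]]'; python3 look.py block_red .648 .290
```

```text
t: 20.02
eef_pos: [0.6477, 0.2923, 0.0276]
tool_rot: [-0.0, -0.125, 0.992, -0.0]
contact_force: [0.2, -0.3, 0.0]
gripper_width: 0.601
0.65 [323. 292. 134. 187.] [0.6473 0.2927 0.2502 0.0267] deg 14.3
shift [0.3 0.6 5.5] n>=0.1 turn [-0.   -0.02  0.  ] n>=0.0
```

```bash
python3 -m handwheel '[[[0.3,0.5,4.5],[0,0,0],-0.2],[[0.3,0.5,4.5],[0,0,0],-0.2],[[0.3,0.5,4.5],[0,0,0],1],[[0.3,0.5,4.5],[0,0,0],1],[[0.3,0.5,4.5],[0,0,0],1],[[0.3,0.5,4.5],[0,0,0],1],[[0.3,0.5,4.5],[0,0,0],1],[[0.3,0.5,4.5],[0,0,0],1],[[0.3,0.5,4.5],[0,0,0],1],[[0.3,0.5,4.5],[0,0,0],1],[[0.3,0.5,4.5],[0,0,0],1],[[0.3,0.5,4.5],[0,0,0],1]]'
python3 -c "
from h import *
print(obs()['eef_pos']); go(.4575,.1830,.085,np.pi/2-.1475)"
```

```text
t: 21.12
eef_pos: [0.6476, 0.2927, 0.0232]
tool_rot: [0.0, -0.125, 0.992, 0.0]
contact_force: [-0.1, -0.0, 0.9]
gripper_width: 0.22
[0.64755298 0.29266197 0.02322597]
shift [211.3 -59.2 -61.8] n>=5.5 turn [1.000e-02 2.000e-02 2.278e+01] n>=3.2
```

```bash
python3 -m handwheel '[[[0,0,-40],[0,0,0],1],[[0,0,-62],[0,0,0],1],[[40,-10,-62],[0,0,6],1],[[80,-21,-62],[0,0,12],1],[[120,-33,-62],[0,0,18],1],[[160,-45,-62],[0,0,22.8],1],[[211,-59,-62],[0,0,22.8],1],[[211,-59,-62],[0,0,22.8],1],[[211,-59,-62],[0,0,22.8],1],[[211,-59,-62],[0,0,22.8],1],[[211,-59,-62],[0,0,22.8],1],[[211,-59,-62],[0,0,22.8],1]]'
python3 look.py block_red .458 .183 .0615; python3 -c "
from h import *
go(.4575,.1830,.0305,np.pi/2-.1475)"
```

```text
t: 22.12
eef_pos: [0.459, 0.1841, 0.0853]
tool_rot: [0.001, 0.074, 0.997, 0.0]
contact_force: [-0.1, 0.7, -1.7]
gripper_width: 0.218
0.68 [324. 297. 140. 188.] [ 0.459   0.1842 -0.1548  0.2652] deg -8.9
shift [-0.4  0.5  1.6] n>=0.0 turn [0.01 0.04 0.43] n>=0.1
shift [ 1.  -1.  54.6] n>=1.3 turn [0.01 0.04 0.01] n>=0.0
```

```bash
python3 -m handwheel '[[[1.5,-1,30],[0,0,0],1],[[1.5,-1,46],[0,0,0],1],[[1.5,-1,52],[0,0,0],1],[[1.5,-1,54],[0,0,0],1],[[1.5,-1,54],[0,0,0],1],[[1.5,-1,54],[0,0,0],1]]'; python3 -m handwheel '[[[-1,1,0],[0,0,0],1],[[-2,2.5,0],[0,0,0],1],[[-3,4,0],[0,0,0],1],[[-3,4,0],[0,0,0],1],[[-3,4,0],[0,0,0],1]]'
```

```text
t: 22.72
eef_pos: [0.4568, 0.1827, 0.0317]
tool_rot: [0.001, 0.074, 0.997, 0.0]
contact_force: [-0.5, -0.4, -1.9]
gripper_width: 0.224
t: 23.13
eef_pos: [0.4597, 0.1863, 0.0313]
tool_rot: [0.0, 0.074, 0.997, 0.0]
contact_force: [0.4, 0.0, -1.5]
gripper_width: 0.218
```

```bash
python3 -m handwheel '[[[0,1,0],[0,0,0],1],[[0,2,0],[0,0,0],1],[[0,3,0],[0,0,0],1],[[0,3,0],[0,0,0],1],[[0,3,0],[0,0,0],1]]';python3 -m handwheel '[[[-1,0,0],[0,0,0],1],[[-2,0,0],[0,0,0],1],[[-3,0,0],[0,0,0],1],[[-3,0,0],[0,0,0],1],[[-3,0,0],[0,0,0],1]]'
```

```text
t: 23.55
eef_pos: [0.4595, 0.1875, 0.0309]
tool_rot: [-0.001, 0.075, 0.997, -0.001]
contact_force: [-1.6, -4.7, 0.7]
gripper_width: 0.219
t: 23.97
eef_pos: [0.4612, 0.1871, 0.0304]
tool_rot: [-0.002, 0.074, 0.997, -0.001]
contact_force: [-3.2, -3.7, -1.5]
gripper_width: 0.218
```

```bash
python3 -m handwheel '[[[-1,0.5,0.5],[0,0,0],1],[[-1,0.5,1.2],[0,0,0],1],[[-1,0.5,1.8],[0,0,0],1],[[-1,0.5,1.8],[0,0,0],1]]'
```

```text
t: 24.3
eef_pos: [0.4621, 0.187, 0.0292]
tool_rot: [-0.002, 0.075, 0.997, -0.001]
contact_force: [-6.4, -6.3, 7.0]
gripper_width: 0.221
```

```bash
python3 -m handwheel '[[[0,0,-0.5],[0,0,0],0.3],[[0,0,-0.5],[0,0,0],0.2],[[0,0,-0.5],[0,0,0],-0.1],[[0,0,-0.5],[0,0,0],-0.2],[[0,0,-0.5],[0,0,0],-0.2],[[0,0,-20],[0,0,0],-0.2],[[0,0,-60],[0,0,0],-0.2],[[0,0,-90],[0,0,0],-0.2],[[0,0,-90],[0,0,0],-0.2],[[0,0,-90],[0,0,0],-0.2]]'
python3 look.py block_red .462 .187 .006; python3 -c "
from h import *
import pickle
c=pickle.load(open('wl.pkl','rb'));p=proj(c,[[.462,.187,.02]])[0].astype(int);x0=max(p[0]-130,0);y0=max(p[1]-120,0);cv2.imwrite('pics/r2.png',cv2.resize(c['frame'][y0:y0+220,x0:x0+260,::-1],None,fx=2,fy=2))"
```

```text
t: 25.13
eef_pos: [0.4652, 0.1898, 0.121]
tool_rot: [0.002, 0.074, 0.997, 0.001]
contact_force: [0.7, 1.0, -0.1]
gripper_width: 0.598
0.56 [318. 225.  90. 126.] [ 0.4619  0.1876 -0.1508  0.0425] deg -8.6
shift [ 1.3 -1.6 90.9] n>=2.2 turn [-0.01 -0.03  0.2 ] n>=0.0
```

View pics/r2.png

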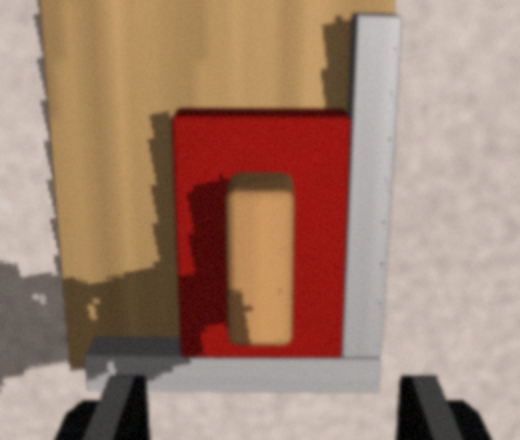

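Red is snug against both fences, edges at (348,240) and (260,355) with no gaps. Regrasping.

```bash
python3 -m handwheel '[[[2.5,-2,40],[0,0,0],-0.2],[[2.5,-2,75],[0,0,0],-0.2],[[2.5,-2,88],[0,0,0],-0.2],[[2.5,-2,91],[0,0,0],-0.2],[[2.5,-2,91],[0,0,0],-0.2],[[2.5,-2,91],[0,0,0],1],[[2.5,-2,91],[0,0,0],1],[[2.5,-2,91],[0,0,0],1],[[2.5,-2,91],[0,0,0],1],[[2.5,-2,91],[0,0,0],1],[[2.5,-2,91],[0,0,0],1],[[2.5,-2,91],[0,0,0],1],[[2.5,-2,91],[0,0,0],1],[[2.5,-2,91],[0,0,0],1]]'; python3 -c "
from h import *
o=obs();print(o['eef_pos'],o['contact_force'])
T=Tool(); T2=T.copy(); T2[2,3]+=.08
go(.541,-.1811,.11,np.pi/2+.0874)"
```

```text
t: 26.4
eef_pos: [0.4619, 0.187, 0.0294]
tool_rot: [0.001, 0.074, 0.997, 0.0]
contact_force: [-0.7, -3.1, 6.8]
gripper_width: 0.219
[0.46189639 0.18704083 0.02942049] [-0.67228523 -3.06964882  6.84044294]
shift [-132.8 -352.3  -80.7] n>=9.2 turn [  0.04   0.08 -13.51] n>=1.9
```

```bash
python3 -m handwheel '[[[0,0,-40],[0,0,0],1],[[0,0,-80],[0,0,0],1],[[0,0,-120],[0,0,0],1],[[-30,-80,-120],[0,0,-7],1],[[-133,-352,-120],[0,0,-13.5],1],[[-133,-352,-120],[0,0,-13.5],1],[[-133,-352,-120],[0,0,-13.5],1],[[-133,-352,-120],[0,0,-13.5],1],[[-133,-352,-120],[0,0,-13.5],1],[[-133,-352,-120],[0,0,-13.5],1],[[-133,-352,-120],[0,0,-13.5],1],[[-133,-352,-120],[0,0,-13.5],1],[[-133,-352,-120],[0,0,-13.5],1],[[-133,-352,-120],[0,0,-13.5],1],[[-133,-352,-120],[0,0,-13.5],1],[[-133,-352,-120],[0,0,-13.5],1]]'
python3 - <<'E'
from h import *
import pickle
c=cam('wrist');pickle.dump(c,open('w5.pkl','wb'))
T=Tool();go(.541,-.1811,.060,np.pi/2+.0874)
from col import colfit
# held block's red blob, near slab edge in tool frame
hsv=cv2.cvtColor(c["frame"],cv2.COLOR_RGB2HSV); m=cv2.inRange(hsv,(0,140,50),(6,255,255))|cv2.inRange(hsv,(174,140,50),(180,255,255))
m[:190]=0; ys,xs=np.nonzero(m); print(xs.min(),xs.max(),ys.min())
P=unproj(c,[(xs.min()-.5,ys.min()+4),(xs.max()+.5,ys.min()+4)],T[2,3]-.0055); print(np.round((np.c_[P,[1,1]]@np.linalg.inv(T).T)[:,:3]*1000,1))
E
```

```text
t: 27.73
eef_pos: [0.5408, -0.1788, 0.1482]
tool_rot: [-0.0, -0.045, 0.999, 0.001]
contact_force: [0.0, 0.4, -1.4]
gripper_width: 0.223
shift [ 0.1 -2.7 88.2] n>=2.1 turn [ 0.07 -0.01  0.16] n>=0.0
252 390 203
[[ 44.9 -27.4   5.5]
 [ 44.8  27.9   5.5]]
```

```bash
python3 -m handwheel '[[[0,-2.5,40],[0,0,0],1],[[0,-2.5,75],[0,0,0],1],[[0,-2.5,88],[0,0,0],1],[[0,-2.5,88],[0,0,0],1],[[0,-2.5,88],[0,0,0],1],[[0,-2.5,88],[0,0,0],1]]'
python3 -c "
from h import *
go(.541,-.1811,.0315,np.pi/2+.0874)"
```

```text
t: 28.28
eef_pos: [0.5425, -0.183, 0.062]
tool_rot: [0.001, -0.044, 0.999, -0.0]
contact_force: [1.1, -0.2, -1.5]
gripper_width: 0.222
shift [ 1.4  2.1 30.5] n>=0.7 turn [-0.04  0.14  0.06] n>=0.0
```

```bash
python3 -m handwheel '[[[1,1.2,8],[0,0,0],1],[[1,1.2,15],[0,0,0],1],[[1,1.2,22],[0,0,0],1],[[1,1.2,27],[0,0,0],1],[[1,1.2,30],[0,0,0],1],[[1,1.2,30],[0,0,0],1],[[1,1.2,30],[0,0,0],1]]'
```

```text
t: 28.87
eef_pos: [0.5397, -0.1817, 0.0314]
tool_rot: [-0.0, -0.044, 0.999, 0.001]
contact_force: [-5.6, 4.0, 16.0]
gripper_width: 0.217
```

```bash
python3 -m handwheel '[[[0,0,-1],[0,0,0],0.2],[[0,0,-1],[0,0,0],0],[[0,0,-1],[0,0,0],-0.2],[[0,0,-1],[0,0,0],-0.2],[[0,0,-1],[0,0,0],-0.2],[[0,0,-40],[0,0,0],-0.2],[[0,0,-80],[0,0,0],-0.2],[[0,0,-120],[0,0,0],-0.2],[[0,0,-150],[0,0,0],-0.2],[[0,0,-150],[0,0,0],-0.2]]'
python3 - <<'E'
from h import *
import pickle
c=cam('wrist');pickle.dump(c,open('w6.pkl','wb'));cv2.imwrite('pics/b6.png',c['frame'][100:380,60:560,::-1])
go(.4815,.3335,.12,np.pi/2-.025)
E
```

```text
t: 29.7
eef_pos: [0.5436, -0.1835, 0.1865]
tool_rot: [0.005, -0.044, 0.999, -0.001]
contact_force: [0.5, -0.5, 0.2]
gripper_width: 0.602
shift [ 15.7 519.6  62.7] n>=12.6 turn [-0.06  0.39  6.46] n>=0.9
```

View pics/b6.png

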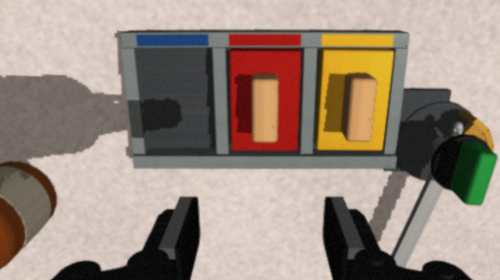

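Red (265,100) and yellow (353,100) both lie flat in their own bays. On to the small blue block.

```bash
python3 -m handwheel '[[[10,480,0],[0,0,6.5],-0.2],[[10,480,0],[0,0,6.5],-0.2],[[10,480,0],[0,0,6.5],-0.2],[[10,480,0],[0,0,6.5],-0.2],[[10,480,0],[0,0,6.5],-0.2],[[10,480,0],[0,0,6.5],-0.2],[[10,480,0],[0,0,6.5],-0.2],[[10,480,0],[0,0,6.5],-0.2],[[10,480,0],[0,0,6.5],-0.2],[[10,480,0],[0,0,6.5],-0.2],[[10,480,0],[0,0,6.5],-0.2],[[10,480,0],[0,0,6.5],-0.2],[[10,480,0],[0,0,6.5],-0.2],[[10,480,0],[0,0,6.5],-0.2],[[10,480,0],[0,0,6.5],-0.2],[[10,480,0],[0,0,6.5],-0.2]]'
python3 look.py block_blue .4815 .3335;  python3 -c "
from h import *
import pickle
c=pickle.load(open('wl.pkl','rb'))
for d in viewer.search_frame(c,'block_blue'): print(round(d['score'],2),np.round(d['rect']),unproj(c,[d['rect'][:2]],.02)[0].round(3))"
```

```text
t: 31.08
eef_pos: [0.4881, 0.2933, 0.1796]
tool_rot: [-0.0, 0.014, 1.0, -0.001]
contact_force: [0.2, -0.9, -0.1]
gripper_width: 0.594
0.92 [372. 196.  73. 104.] [ 0.4817  0.3329 -0.0318  0.0252] deg -1.8
shift [  7.7  39.1 158.1] n>=3.9 turn [-0.03 -0.02  0.21] n>=0.0
0.84 [371. 195.  74. 104.] [0.477 0.334 0.02 ]
0.63 [378.  19.  68.  38.] [0.35  0.338 0.02 ]
```

```bash
python3 -m handwheel '[[[7.5,39,30],[0,0,0.2],-0.2],[[7.5,39,70],[0,0,0.2],-0.2],[[7.5,39,105],[0,0,0.2],-0.2],[[7.5,39,105],[0,0,0.2],-0.2],[[7.5,39,105],[0,0,0.2],-0.2],[[7.5,39,140],[0,0,0.2],-0.2],[[7.5,39,154],[0,0,0.2],-0.2],[[7.5,39,156],[0,0,0.2],-0.2],[[7.5,39,156],[0,0,0.2],-0.2],[[7.5,39,156],[0,0,0.2],-0.2]]'
python3 look.py block_blue .4815 .3335
```

```text
t: 32.07
eef_pos: [0.4833, 0.3351, 0.0269]
tool_rot: [0.001, 0.015, 1.0, 0.001]
contact_force: [-0.1, -0.0, -0.1]
gripper_width: 0.598
0.93 [316. 289. 133. 187.] [ 0.4819  0.3334 -0.0357  0.0382] deg -2.0
shift [ 1.  -1.9  4.6] n>=0.1 turn [0.14 0.16 0.35] n>=0.1
```

```bash
python3 -m handwheel '[[[1,-1.5,3.5],[0,0,0],-0.2],[[1,-1.5,3.5],[0,0,0],-0.2],[[1,-1.5,3.5],[0,0,0],1],[[1,-1.5,3.5],[0,0,0],1],[[1,-1.5,3.5],[0,0,0],1],[[1,-1.5,3.5],[0,0,0],1],[[1,-1.5,3.5],[0,0,0],1],[[1,-1.5,3.5],[0,0,0],1],[[1,-1.5,3.5],[0,0,0],1],[[1,-1.5,3.5],[0,0,0],1],[[1,-1.5,3.5],[0,0,0],1]]'
python3 -c "
from h import *
o=obs();print(o['eef_pos'],o['contact_force']); go(.4572,.1827,.085,np.pi/2-.1475)"
```

```text
t: 33.08
eef_pos: [0.4806, 0.3332, 0.0211]
tool_rot: [0.0, 0.015, 1.0, 0.0]
contact_force: [0.3, -1.1, 5.9]
gripper_width: 0.218
[0.48063703 0.33320876 0.02108259] [ 0.32356895 -1.1349079   5.90152438]
shift [  19.  -151.1  -64. ] n>=4.0 turn [0.02 0.02 6.78] n>=0.9
```

```bash
python3 -m handwheel '[[[0,0,-40],[0,0,0],1],[[0,0,-64],[0,0,0],1],[[6,-40,-64],[0,0,6.8],1],[[12,-80,-64],[0,0,6.8],1],[[19,-120,-64],[0,0,6.8],1],[[20,-151,-64],[0,0,6.8],1],[[20,-151,-64],[0,0,6.8],1],[[20,-151,-64],[0,0,6.8],1],[[20,-151,-64],[0,0,6.8],1],[[20,-151,-64],[0,0,6.8],1],[[20,-151,-64],[0,0,6.8],1]]'
python3 look.py block_blue .458 .183 .0635; python3 -c "
from h import *
go(.4565,.1827,.0285,np.pi/2-.1475)"
```

```text
t: 34.0
eef_pos: [0.4561, 0.1841, 0.0846]
tool_rot: [-0.0, 0.073, 0.997, 0.0]
contact_force: [0.4, -0.4, -3.5]
gripper_width: 0.22
0.76 [321. 301. 139. 192.] [ 0.4577  0.1839 -0.1532  0.2913] deg -8.8
shift [-1.7  0.4 -0.9] n>=0.0 turn [ 0.   -0.    0.41] n>=0.1
shift [-0.6 -1.  56.1] n>=1.3 turn [ 0.   -0.    0.08] n>=0.0
```

```bash
python3 -m handwheel '[[[0,-1,30],[0,0,0],1],[[0,-1,46],[0,0,0],1],[[0,-1,53],[0,0,0],1],[[0,-1,55.5],[0,0,0],1],[[0,-1,55.5],[0,0,0],1],[[0,-1,55.5],[0,0,0],1]]'; python3 -m handwheel '[[[-1,1,0],[0,0,0],1],[[-2,2.5,0],[0,0,0],1],[[-2.5,4,0],[0,0,0],1],[[-2.5,4,0],[0,0,0],1],[[-2.5,4,0],[0,0,0],1]]'
```

```text
t: 34.6
eef_pos: [0.4565, 0.1821, 0.0299]
tool_rot: [0.0, 0.074, 0.997, 0.0]
contact_force: [0.3, 1.0, -2.1]
gripper_width: 0.221
t: 35.02
eef_pos: [0.4592, 0.1856, 0.0296]
tool_rot: [0.0, 0.074, 0.997, 0.0]
contact_force: [0.7, 0.2, -1.7]
gripper_width: 0.225
```

```bash
python3 -m handwheel '[[[0,1,0.5],[0,0,0],1],[[0,2,0.5],[0,0,0],1],[[0,3,0.5],[0,0,0],1],[[0,3.5,0.5],[0,0,0],1],[[0,3.5,0.5],[0,0,0],1]]';python3 -m handwheel '[[[-1,0,0],[0,0,0],1],[[-2,0,0],[0,0,0],1],[[-3,0,0],[0,0,0],1],[[-3,0,0],[0,0,0],1],[[-3,0,0],[0,0,0],1]]'
```

```text
t: 35.43
eef_pos: [0.4591, 0.1876, 0.0286]
tool_rot: [-0.0, 0.074, 0.997, -0.001]
contact_force: [-1.6, -5.2, 0.8]
gripper_width: 0.22
t: 35.85
eef_pos: [0.4608, 0.1872, 0.0282]
tool_rot: [-0.002, 0.074, 0.997, -0.001]
contact_force: [-2.3, -5.1, -3.0]
gripper_width: 0.222
```

```bash
python3 -m handwheel '[[[-1,0,0.5],[0,0,0],1],[[-1,0,1.2],[0,0,0],1],[[-1,0,2],[0,0,0],1],[[-1,0,2],[0,0,0],1]]'
```

```text
t: 36.18
eef_pos: [0.461, 0.1873, 0.0271]
tool_rot: [-0.002, 0.074, 0.997, -0.001]
contact_force: [-10.8, -4.5, 13.7]
gripper_width: 0.218
```

```bash
python3 -m handwheel '[[[0,0,-1],[0,0,0],0.3],[[0,0,-1],[0,0,0],0.2],[[0,0,-1],[0,0,0],-0.1],[[0,0,-1],[0,0,0],-0.2],[[0,0,-1],[0,0,0],-0.2],[[0,0,-20],[0,0,0],-0.2],[[0,0,-60],[0,0,0],-0.2],[[0,0,-92],[0,0,0],-0.2],[[0,0,-92],[0,0,0],-0.2],[[0,0,-92],[0,0,0],-0.2]]'
python3 look.py block_blue .462 .187 .006; python3 -c "
from h import *
import pickle
c=pickle.load(open('wl.pkl','rb'));p=proj(c,[[.462,.187,.02]])[0].astype(int);x0=max(p[0]-130,0);y0=max(p[1]-120,0);cv2.imwrite('pics/bl2.png',cv2.resize(c['frame'][y0:y0+220,x0:x0+260,::-1],None,fx=2,fy=2))"
```

```text
t: 37.02
eef_pos: [0.4648, 0.1892, 0.1205]
tool_rot: [0.002, 0.074, 0.997, 0.002]
contact_force: [-1.1, -1.0, -0.4]
gripper_width: 0.595
0.63 [318. 226.  89. 128.] [ 0.4622  0.1874 -0.1606  0.0248] deg -9.2
shift [ 0.5 -1.  90.3] n>=2.2 turn [-0.01 -0.03  0.76] n>=0.1
```

View pics/bl2.png

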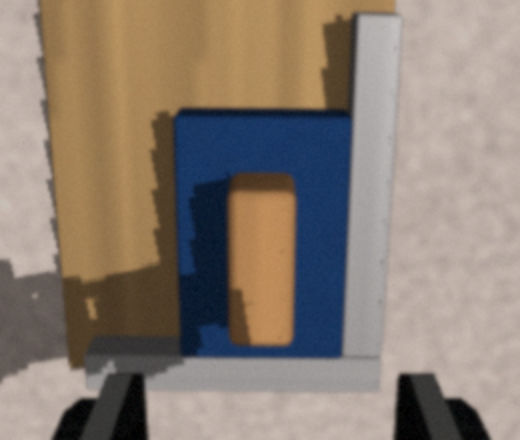

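Blue is flush with both fences, edges at (348,240) and (260,355). Regrasping.

```bash
python3 -m handwheel '[[[2,-1.6,40],[0,0,0],-0.2],[[2,-1.6,75],[0,0,0],-0.2],[[2,-1.6,88],[0,0,0],-0.2],[[2,-1.6,91],[0,0,0],-0.2],[[2,-1.6,91],[0,0,0],-0.2],[[2,-1.6,91],[0,0,0],1],[[2,-1.6,91],[0,0,0],1],[[2,-1.6,91],[0,0,0],1],[[2,-1.6,91],[0,0,0],1],[[2,-1.6,91],[0,0,0],1],[[2,-1.6,91],[0,0,0],1],[[2,-1.6,91],[0,0,0],1],[[2,-1.6,91],[0,0,0],1],[[2,-1.6,91],[0,0,0],1]]'; python3 -c "
from h import *
o=obs();print(o['eef_pos'],o['contact_force'])
go(.5473,-.2528,.11,np.pi/2+.0874)"
```

```text
t: 38.28
eef_pos: [0.462, 0.1871, 0.029]
tool_rot: [0.001, 0.074, 0.997, 0.001]
contact_force: [-1.2, -1.7, 7.0]
gripper_width: 0.218
[0.4619771  0.18708168 0.02897722] [-1.22162118 -1.70113593  7.02437625]
shift [-149.4 -422.4  -81.4] n>=10.9 turn [  0.07   0.09 -13.5 ] n>=1.9
```

```bash
python3 -m handwheel '[[[0,0,-40],[0,0,0],1],[[0,0,-80],[0,0,0],1],[[0,0,-120],[0,0,0],1],[[-30,-80,-120],[0,0,-7],1],[[-149,-422,-120],[0,0,-13.5],1],[[-149,-422,-120],[0,0,-13.5],1],[[-149,-422,-120],[0,0,-13.5],1],[[-149,-422,-120],[0,0,-13.5],1],[[-149,-422,-120],[0,0,-13.5],1],[[-149,-422,-120],[0,0,-13.5],1],[[-149,-422,-120],[0,0,-13.5],1],[[-149,-422,-120],[0,0,-13.5],1],[[-149,-422,-120],[0,0,-13.5],1],[[-149,-422,-120],[0,0,-13.5],1],[[-149,-422,-120],[0,0,-13.5],1],[[-149,-422,-120],[0,0,-13.5],1],[[-149,-422,-120],[0,0,-13.5],1],[[-149,-422,-120],[0,0,-13.5],1]]'
python3 - <<'E'
from h import *
c=cam('wrist')
T=Tool();go(.5473,-.2528,.060,np.pi/2+.0874)
hsv=cv2.cvtColor(c["frame"],cv2.COLOR_RGB2HSV); m=cv2.inRange(hsv,(100,120,40),(125,255,255))
m[:185]=0; ys,xs=np.nonzero(m); print(xs.min(),xs.max(),ys.min())
P=unproj(c,[(xs.min()-.5,ys.min()+4),(xs.max()+.5,ys.min()+4)],T[2,3]-.0055); print(np.round((np.c_[P,[1,1]]@np.linalg.inv(T).T)[:,:3]*1000,1),obs()['gripper_width'])
E
```

```text
t: 39.78
eef_pos: [0.5465, -0.2503, 0.1475]
tool_rot: [-0.0, -0.045, 0.999, 0.001]
contact_force: [0.6, 0.3, -2.0]
gripper_width: 0.221
shift [-0.5 -2.7 87.6] n>=2.1 turn [ 0.08 -0.01  0.18] n>=0.0
254 390 204
[[ 44.5 -26.4   5.5]
 [ 44.5  28.1   5.5]] 0.21671836188198335
```

```bash
python3 -m handwheel '[[[0,-2.5,40],[0,0,0],1],[[0,-2.5,75],[0,0,0],1],[[0,-2.5,88],[0,0,0],1],[[0,-2.5,88],[0,0,0],1],[[0,-2.5,88],[0,0,0],1],[[0,-2.5,88],[0,0,0],1]]'
python3 -c "
from h import *
go(.5473,-.2531,.031,np.pi/2+.0874)"
```

```text
t: 40.33
eef_pos: [0.548, -0.2552, 0.0616]
tool_rot: [0.001, -0.044, 0.999, -0.001]
contact_force: [-0.8, -1.0, -1.4]
gripper_width: 0.219
shift [ 0.6  2.2 30.6] n>=0.7 turn [-0.07  0.14  0.05] n>=0.0
```

```bash
python3 -m handwheel '[[[0.6,1.2,8],[0,0,0],1],[[0.6,1.2,15],[0,0,0],1],[[0.6,1.2,22],[0,0,0],1],[[0.6,1.2,27],[0,0,0],1],[[0.6,1.2,30],[0,0,0],1],[[0.6,1.2,30],[0,0,0],1],[[0.6,1.2,30],[0,0,0],1]]'
```

```text
t: 40.92
eef_pos: [0.5457, -0.2535, 0.031]
tool_rot: [-0.0, -0.044, 0.999, 0.001]
contact_force: [-5.3, 5.2, 15.4]
gripper_width: 0.225
```

```bash
python3 -m handwheel '[[[0,0,-1],[0,0,0],0.2],[[0,0,-1],[0,0,0],0],[[0,0,-1],[0,0,0],-0.2],[[0,0,-1],[0,0,0],-0.2],[[0,0,-1],[0,0,0],-0.2],[[0,0,-40],[0,0,0],-0.2],[[0,0,-80],[0,0,0],-0.2],[[0,0,-120],[0,0,0],-0.2],[[0,0,-160],[0,0,0],-0.2],[[-84,233,-220],[0,0,0],-0.2],[[-84,233,-220],[0,0,0],-0.2],[[-84,233,-220],[0,0,0],-0.2],[[-84,233,-220],[0,0,0],-0.2],[[-84,233,-220],[0,0,0],-0.2],[[-84,233,-220],[0,0,0],-0.2],[[-84,233,-220],[0,0,0],-0.2],[[-84,233,-220],[0,0,0],-0.2],[[-84,233,-220],[0,0,0],-0.2]]'
cat > knob.py <<'E'
from h import *
import pickle,sys
z=float(sys.argv[1]) if len(sys.argv)>1 else .076
c=cam('wrist');pickle.dump(c,open('wk.pkl','wb'))
hsv=cv2.cvtColor(c["frame"],cv2.COLOR_RGB2HSV); m=cv2.inRange(hsv,(45,80,20),(85,255,255))
x0,y0=proj(c,[[.57,-.022,.08]])[0].astype(int); k=np.zeros_like(m);cv2.circle(k,(int(x0),int(y0)),70,1,-1); m=m*k
n,l,s,ct=cv2.connectedComponentsWithStats((m>0).astype(np.uint8)); i=1+s[1:,4].argmax(); m=l==i
w=unproj(c,[ct[i]],z)[0]; print("green",s[i],w.round(4))
f=fit([c],[m],[box(0,0,-.02,.042,.015,.028)],w[0],w[1],z=z); print("knob x,y,yaw,cost",np.round(f,4),np.degrees(f[2]).round(1))
T=Tool();print("TCP",T[:3,3].round(4));go(f[0],f[1],.12,f[2]+np.pi/2)
E
python3 knob.py; python3 -c "
import pickle,cv2
c=pickle.load(open('wk.pkl','rb'));cv2.imwrite('pics/k1.png',c['frame'][:,:,::-1])"
```

```text
t: 42.42
eef_pos: [0.609, -0.0145, 0.2495]
tool_rot: [-0.0, -0.044, 0.999, -0.0]
contact_force: [-0.9, -0.3, 0.2]
gripper_width: 0.599
green [ 302  126   25   57 1110] [ 0.566  -0.0236  0.076 ]
knob x,y,yaw,cost [ 0.5667 -0.0234 -0.0039  0.0808] -0.2
TCP [ 0.6087 -0.0159  0.2494]
shift [ 42.4  -3.7 129.5] n>=3.3 turn [-0.06 -0.04  5.17] n>=0.7
```

View pics/k1.png

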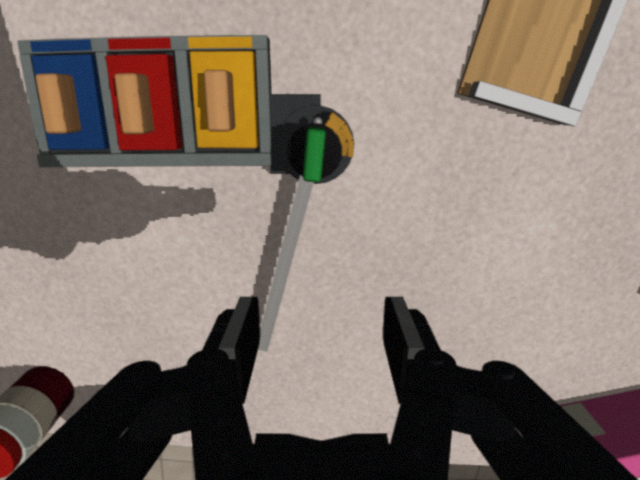

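All three blocks sit in their own bays: blue (75,100), red (140,100), yellow (220,95). The knob is at (315,153), with the bar pointing back to (265,345). Moving above the knob.

```bash
python3 -m handwheel '[[[42,-4,60],[0,0,6],-0.2],[[42,-4,110],[0,0,6],-0.2],[[42,-4,125],[0,0,6],-0.2],[[42,-4,125],[0,0,6],-0.2],[[42,-4,125],[0,0,6],-0.2],[[42,-4,125],[0,0,6],-0.2],[[42,-4,125],[0,0,6],-0.2]]' 60
python3 knob.py; python3 -c "
from h import *
print(obs()['q'].round(2))"
```

```text
t: 43.05
eef_pos: [0.57, -0.0228, 0.1271]
tool_rot: [0.002, 0.009, 1.0, 0.0]
contact_force: [-0.2, 0.5, -0.0]
gripper_width: 0.597
green [ 304  213   31   85 2412] [ 0.5643 -0.0233  0.076 ]
knob x,y,yaw,cost [ 0.5672 -0.0233 -0.0187  0.0894] -1.1
TCP [ 0.5701 -0.0224  0.1272]
shift [ 2.9 -0.9  7.2] n>=0.2 turn [0.02 0.26 0.07] n>=0.0
[-0.43  0.46  0.47  1.93 -0.28  0.81  1.74]
```

```bash
python3 -m handwheel '[[[2.7,-0.8,40],[0,0,0],-0.2],[[2.7,-0.8,60],[0,0,0],-0.2],[[2.7,-0.8,66],[0,0,0],-0.2],[[2.7,-0.8,66],[0,0,0],-0.2],[[2.7,-0.8,66],[0,0,0],-0.2],[[2.7,-0.8,66],[0,0,0],1],[[2.7,-0.8,66],[0,0,0],1],[[2.7,-0.8,66],[0,0,0],1],[[2.7,-0.8,66],[0,0,0],1],[[2.7,-0.8,66],[0,0,0],1],[[2.7,-0.8,66],[0,0,0],1],[[2.7,-0.8,66],[0,0,0],1],[[2.7,-0.8,66],[0,0,0],1],[[2.7,-0.8,66],[0,0,0],1]]'
python3 -c "
from h import *
print(Tool().round(3),obs()['torque'])"
```

```text
t: 44.27
eef_pos: [0.5659, -0.0235, 0.0592]
tool_rot: [0.001, 0.009, 1.0, -0.0]
contact_force: [3.4, -5.3, 2.5]
gripper_width: 0.164
[[-1.     0.017  0.002  0.566]
 [ 0.017  1.    -0.001 -0.023]
 [-0.002 -0.001 -1.     0.059]
 [ 0.     0.     0.     1.   ]] [-0.79145727 -0.66138478  0.07298513]
```

```bash
python3 -m handwheel '[[[0,0,4],[0,0,0],1],[[0,0,8],[0,0,0],1],[[0,0,11],[0,0,0],1],[[0,0,13],[0,0,0],1],[[0,0,13],[0,0,0],1],[[0,0,13],[0,0,0],1]]'
```

```text
t: 44.77
eef_pos: [0.566, -0.0234, 0.0472]
tool_rot: [0.001, 0.009, 1.0, 0.0]
contact_force: [-1.2, -4.2, 16.0]
gripper_width: 0.165
```

```bash
python3 -m handwheel '[[[0,0,0],[0,0,7],1],[[0,0,0],[0,0,14],1],[[0,0,0],[0,0,21],1],[[0,0,0],[0,0,28],1],[[0,0,0],[0,0,35],1],[[0,0,0],[0,0,42],1],[[0,0,0],[0,0,48],1],[[0,0,0],[0,0,54],1],[[0,0,0],[0,0,60],1],[[0,0,0],[0,0,66],1],[[0,0,0],[0,0,70],1],[[0,0,0],[0,0,70],1],[[0,0,0],[0,0,70],1]]'
python3 -c "
from h import *
o=obs();T=Tool();print(np.degrees(np.arctan2(T[1,1],T[0,1])),o['torque'],o['q'].round(2),o['gripper_width'])"
```

```text
t: 45.85
eef_pos: [0.5674, -0.0217, 0.0472]
tool_rot: [0.001, 0.58, 0.814, 0.002]
contact_force: [2.1, 1.5, 15.5]
gripper_width: 0.161
19.045765406809263 [ 0.01131593 -0.4266216  -0.08418248] [-0.6   0.67  0.72  1.99 -0.66  0.73  0.86] 0.16149217910661778
```

```bash
python3 -m handwheel '[[[0,0,0],[0,0,4],1],[[0,0,0],[0,0,8],1],[[0,0,0],[0,0,11],1],[[0,0,0],[0,0,13],1],[[0,0,0],[0,0,13],1],[[0,0,0],[0,0,13],1]]'
python3 -c "
from h import *
o=obs();T=Tool();print(np.degrees(np.arctan2(T[1,1],T[0,1])),o['torque'],o['gripper_width'])"
```

```text
t: 46.35
eef_pos: [0.5675, -0.0208, 0.0474]
tool_rot: [0.001, 0.666, 0.746, 0.002]
contact_force: [7.0, -8.3, 15.2]
gripper_width: 0.161
6.488900861698231 [-0.41946954 -0.413138    2.7083509 ] 0.16122894918318256
```

```bash
python3 -m handwheel '[[[0,0,0],[0,0,0],0.4],[[0,0,0],[0,0,0],0],[[0,0,0],[0,0,0],-0.2],[[0,0,0],[0,0,0],-0.2],[[0,0,0],[0,0,0],-0.2],[[0,0,0],[0,0,0],-0.2],[[0,0,-30],[0,0,0],-0.2],[[0,0,-70],[0,0,0],-0.2],[[0,0,-110],[0,0,0],-0.2],[[0,0,-150],[0,0,0],-0.2],[[0,0,-190],[0,0,0],-0.2],[[0,0,-220],[0,0,-83],-0.2],[[0,0,-220],[0,0,-83],-0.2],[[0,0,-220],[0,0,-83],-0.2],[[0,0,-220],[0,0,-83],-0.2],[[0,0,-220],[0,0,-83],-0.2],[[0,0,-220],[0,0,-83],-0.2],[[0,0,-220],[0,0,-83],-0.2],[[0,0,-220],[0,0,-83],-0.2],[[0,0,-220],[0,0,-83],-0.2]]'
python3 -m handwheel '[[[20,-80,0],[0,0,-21],-0.2],[[20,-80,0],[0,0,-21],-0.2],[[20,-80,0],[0,0,-21],-0.2],[[20,-80,0],[0,0,-21],-0.2],[[20,-80,0],[0,0,-21],-0.2],[[20,-80,0],[0,0,-21],-0.2]]'
python3 -c "
from h import *
import pickle
c=cam('wrist');pickle.dump(c,open('wf.pkl','wb'))
cv2.imwrite('pics/final.png',c['frame'][:,:,::-1])"
```

```text
t: 48.02
eef_pos: [0.5644, -0.0226, 0.2653]
tool_rot: [-0.001, 0.166, 0.986, 0.0]
contact_force: [0.6, -0.2, -0.4]
gripper_width: 0.598
t: 48.52
eef_pos: [0.5197, -0.0903, 0.2655]
tool_rot: [-0.0, -0.012, 1.0, 0.0]
contact_force: [0.1, -0.5, -0.7]
gripper_width: 0.603
```

View pics/final.png

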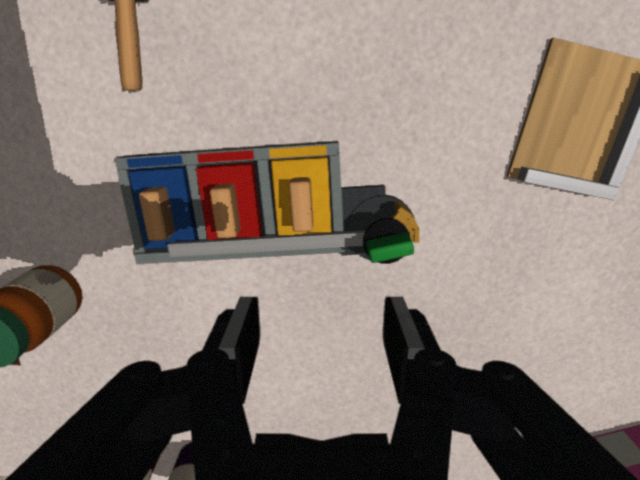

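The keeper bar (170,250)–(350,240) now lies parallel to the bed over the far ledges of all three seated blocks. Last check: knob height and bystanders.

Run:
```python
from h import *
a,b=cam("scene"),cam("side")
for c,f0 in ((a,"pics/scene0.png"),(b,"pics/side0.png")):
    for n in ("dye_jar","spray_bottle","dye_brush"):
        for d in viewer.outline_of(c,n)[:1]: print(c["n"],n,np.round(d["rect"]).astype(int))
w=cam("wrist")
hsv=[cv2.cvtColor(c["frame"],cv2.COLOR_RGB2HSV) for c in (w,b)]
ms=[]
for c,h in zip((w,b),hsv):
    m=cv2.inRange(h,(45,80,20),(85,255,255)); x0,y0=proj(c,[[.567,-.022,.07]])[0].astype(int); k=np.zeros_like(m);cv2.circle(k,(int(x0),int(y0)),45 if c is w else 14,1,-1); ms.append((m*k)>0)
for z in (.076,.072,.068,.064): print(z,np.round(fit([w,b],ms,[box(0,0,-.02,.042,.015,.028)],.567,-.022,z=z),4))
```

```text
scene dye_jar [218 332  35  54]
scene spray_bottle [156 270  19  52]
scene dye_brush [294 284 116  67]
side dye_jar [458 378  45  57]
side spray_bottle [344 456  27  48]
side dye_brush [280 376  86  33]
0.076 [ 0.5652 -0.0269  1.8146  0.2446]
0.072 [ 0.5669 -0.0257  1.8286  0.2052]
0.068 [ 0.5685 -0.0242  1.8484  0.1734]
0.064 [ 0.5691 -0.0227  1.8748  0.1585]
```

Run:
```python
from h import *
import pickle
c=pickle.load(open('wf.pkl','rb'))
P=unproj(c,[(170,250),(350,241)],.035); d=P[1]-P[0]; print(P.round(4),"bar dir",np.degrees(np.arctan2(d[1],d[0])),"bed y dir 95.0")
print("expected bar tip/centre distance from knob", np.linalg.norm(P[0,:2]-[.5672,-.0233]))
cv2.imwrite("pics/z.png",cv2.resize(c['frame'][190:290,120:430,::-1],None,fx=2.5,fy=2.5,interpolation=cv2.INTER_CUBIC))
```

```text
[[ 0.5866 -0.2461  0.035 ]
 [ 0.572  -0.0588  0.035 ]] bar dir 94.46241149290844 bed y dir 95.0
expected bar tip/centre distance from knob 0.22364545170145744
```

View pics/z.png

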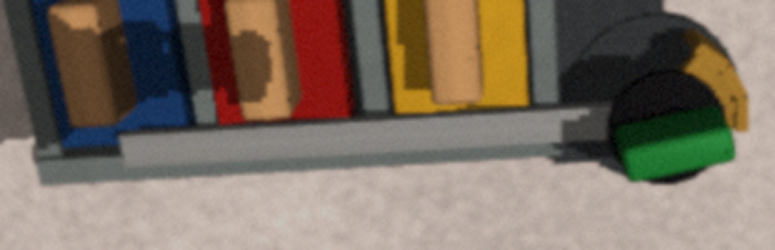

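The bar runs at 94.5° against 95.0° for the bed, so it is locked, and its tip lies over the blue ledge. Handing in.

```bash
python3 -c "
from h import *
print(obs()['contact_force']); print(bot.hand_in())"
```

```text
[ 0.82324431 -0.31149548 -0.37890718]
the job is handed in; nothing more can be done
None
```

I squared yellow, then red, then the smaller blue block in the gauge, letting go of each there. I then seated each one in its own-colour bay. After that I pushed the green knob in, turned it clockwise to its stop (2.7 N·m at the tool) and let go. The job was handed in at about 49 s.

**Last checks**
- **Blocks:** pictures show each block flush against both fences when squared, and all three lying flat in their bays. Each tool height at set-down matched the 8 mm bay floor.
- **Keeper bar:** it lies along the bed at 94.5°, against 95.0° for the bed, over the far ledges of all three blocks.
- **Knob:** it stayed in after release; the image fit puts it 8–12 mm lower than its up position.
- **Bystanders:** the jar and spray bottle are where they were in both cameras, and the brush is unmoved in the side camera.

**What disagreed or failed**
- **Knob angle:** the knob's green bar fitted about 75° of turn, though the gripper had turned it about 83°. I trusted the keeper bar's angle instead.
- **Brush:** the network's scene-camera hit for the brush at the end was really the press bed.
- **Yellow check:** right after seating, the network missed yellow in its bay; a later picture confirmed it.
- **Yellow in the gauge:** my first slide towards the fences stuck on the plate, so I lifted it about 1 mm and slid it again.
- **Red grasp:** my first grip was too high, so I let go and took it again lower before lifting.
- **Picture budget:** I viewed 17 pictures, three more than the 14 budgeted.

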